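Unlock and open the dining room's control desk

TASK

Open up the dining room's lighting desk: take the T-handled blade key out of the bar-tool stand, put its blade in the slot of the cam latch on the desk's top panel and turn the latch anticlockwise a full quarter turn to its stop. Hang the key back in the hole it came from, and swing the panel by its front lip up and back past upright until it stands fully open by itself. Leave the glasses and the other tools in the stand where they are.

Things in the scene. Friction and masses are not known exactly. Their poses are not given: they have to be found in the camera images.
- key_grip (a point): Centre of the cross-bar of the T-handled key, the only all-steel tool in the stand (0.22 kg). Bar 70 mm long along x, 12 mm thick along y (grip it from above across these 12 mm), 16 mm high; z up the shank. Below the bar an 18 mm long, 12 mm round neck, then a collar 32 mm across, 8 mm thick: its underside, 34 mm below this point, rests on the stand's top.
- key_tip (a point): Middle of the bottom edge of the key's blade, 104 mm straight below key_grip. The blade is 18 mm wide along x (in line with the cross-bar), 4 mm thick along y, 12 mm long, below an 18 mm round shank. A half turn of the key makes no difference. The key hangs upright by its collar, cross-bar within about 20 degrees of square to the stand, free to turn.
- stand: Wooden bar-tool stand, a fixed block 260 mm long (x), 80 mm wide (y), 80 mm high, origin at the centre of its underside. Three upright through holes, 22 mm across with a 2 mm chamfer, at x = -80, 0 and +80 mm, hold the key, a corkscrew and a muddler in any order.
- corkscrew: Loose corkscrew hanging in the stand: round wooden cross handle 90 mm long, 24 mm thick, lying across the stand with its top 116 mm above the origin; steel spiral below. Origin at the bottom on its axis, 10 mm above the table. To be left alone.
- muddler: Loose turned wooden muddler hanging in the stand: round head 36 mm across that ends 140 mm above the origin. Origin at its bottom, 10 mm above the table. To be left alone.
- slot (a point): Centre of the slot's floor, on the axis of the latch: a 56 mm round steel bezel with a 31 mm square insert, near the front of the desk's top panel. The slot, along x, is 21.5 mm long, 6.5 mm wide, 10 mm deep, with 3 mm chamfers at its mouth; its floor is 108 mm above the table, panel shut; z is normal to the panel. Locked, it runs front to back; unlocked, along the lip.
- latch (a joint): Turn of the cam latch: 0 locked (0 to 0.1 at the start), growing anticlockwise seen from above to a hard stop at 1.571. It takes about 0.1 Nm and stays where it is left. Its hidden tongue lets the panel go only beyond about 1.2. The blade has about 0.14 rad of play in the slot, so the key may have to be turned a little past a quarter turn.
- panel (a joint): Opening angle of the desk's top panel: 0 shut, 1.571 upright, stop at 1.85 (leaning back). It hinges along the back of the desk, with some friction (0.22 Nm); it weighs 0.3 to 0.6 kg, takes 3 to 5 N at the lip to lift, falls shut from low angles and stays open past upright.
- panel_hinge (a point): Middle of the panel's hinge axis, 104 mm above the table at the back of the desk. It turns with the panel: y along the hinge; panel shut, x points away from the lip (to the back) and z up. From here the latch's axis lies at x = -125 mm, the front face of the case at x = -170 mm, the edge of the lip at x = -195 mm.
- panel_lip (a point): Middle of the lower front edge of the panel, on the panel's underside, 100 mm above the table when shut. The panel is 8 mm thick and 264 mm wide and its lip overhangs the front of the case by 25 mm, so that fingertips tilted towards the desk can go under it and lift. Same axes as panel_hinge.
- glass_a: Wine glass, 210 mm tall, 82 mm across the bowl, standing between the desk and the stand, on the side away from the robot. Origin at the centre of its foot.
- glass_b: Same kind of wine glass, behind the desk's back, nearer the robot. Origin at the centre of its foot.
- glass_c: Same kind of wine glass, behind the desk's back, farther from the robot. Origin at the centre of its foot.
- desk: The lighting desk: a fixed grey steel case 260 mm wide (y), 180 mm deep (x), 100 mm high, with the hinged panel as its top. Origin at the centre of its underside; its front, with the lip and the latch, is on its own -x side and faces the stand; its back, with the hinge and the sockets, faces the other way.
Not all that is in view belongs to the job. What is shaped like the part that bears key_grip but green, turquoise or yellow is not meant.

How it is judged (in metres and radians):
On the way, in this order (a step that is already met when the one before it is completed fails the run):
1. the latch is turned to its stop with the key's blade in the slot (value of joint latch above 1.36 rad and distance between key_tip and slot below 0.007 m), for 0.1 s.
2. the panel is swung open past upright (value of joint panel above 1.62 rad), for 0.1 s.
At the end, for the whole second after the job is handed in: The panel stands open by itself, past upright (beyond 1.62 rad), the latch is still unlocked (beyond 1.3 rad), and the key hangs upright and at rest in the hole it came from (both ends within 15 mm of where they began; its turn about its own axis is free) (value of joint latch above 1.3 rad and value of joint panel above 1.62 rad and velocity of joint panel between -0.05 and 0.05 rad/s and distance of each of key_grip, key_tip from where it was at the start of the episode below 0.015 m and linear speed of key below 0.02 m/s); the robot touches nothing.
It fails at once if the panel is forced up while the latch is still locked (value of joint panel above 0.15 rad and value of joint latch below 0.7 rad).
It fails at once if a wine glass is shifted by more than 30 mm or tipped (distance of any of glass_a, glass_b, glass_c from where it was at the start of the episode above 0.03 m or angle between any of glass_a, glass_b, glass_c's own z axis and vertical above 0.4 rad).
It fails at once if the corkscrew or the muddler is taken out of the stand or displaced by more than 30 mm (distance of any of corkscrew, muddler from where it was at the start of the episode above 0.03 m).
It also fails if it takes over 64 s, if anything falls off the work surface, if the arm or the gripper's body presses on something with over 40 N, if the wrist force passes 120 N, or if a joint passes its speed limit or range.

ROBOT

A 6-joint arm with a two-finger parallel gripper is mounted at the origin on the work surface. World frame = base frame: x ahead of the robot, y to its left, z up, the work surface at z = 0. Lengths are in mm, angles in degrees, forces in N, time in s.
With the tool pointing down it reaches from about 350 to 1000 mm from the base axis. Payload 7.1 kg.
Tool frame: the origin (TCP) lies at the very end of the fingers, on their centre line; the grasp point (between the pads) lies 19 mm behind it; z points along the fingers, y is the direction in which the jaws open and shut (so a half turn about z gives the same grasp; the last joint's range is limited). The gripper opens to 85 mm and grips with 20 to 120 N. Pads are 22 mm wide; open, the fingers measure 114 mm over their backs; the gripper's body (76 mm by 85 mm) begins 54 mm behind the grasp point. The pads swing forward as they close: fully open they stand 13 mm farther back than shut.
Start: joints at [-1.089, 24.242, 93.386, -0, 62.372, -1.089], TCP at [624.984, 0.026, 231.319] pointing down, gripper open.
Joint ranges: [-172.04, 172.04], [-51.8, 120.97], [4.93, 147.93], [-75.15, 255.16], [6.16, 154.13], [-145.62, 145.62]. Speed limits (degrees/s): [136.94, 136.94, 172.46, 180, 180, 180].

INTERFACE

Orientations are given as a 3x3 rotation matrix whose columns are the frame's x, y, z axes.
In Python, from bench import robot gives the robot as it stands. The module is installed in compiled form; this text tells all that it offers.
- The arm moves only by the tool step_arm, never from a script. Its argument "commands" is a list of rows, each a list of 2 entries, a list of its own where there are three numbers: the shift along the world's x, y, z in m, then the turn about the world's z in rad. A call has 1 to 12 rows; each row shifts and turns the commanded pose from where the row before left it; what a row does not reach is not made up. A row lasts 1/10 s, in which the tool goes at most 50 mm and 8.59 degrees, less where a joint would pass 70% of its speed; a pose out of reach is approached as far as the arm can. A call with a gripper value outside its range is refused whole. "hand" is the finger opening in m, from 0 to 0.0854, set as the call begins (left out, the last holds). The fingers move at their own pace and stop on an object; the grip force is fixed at half the most. Time passes only in rows, so rows that do not move let the fingers close. It gives the time, the measured TCP pose, the force and the opening at its end, in the units of the state.
- robot.get_obs(): the state, without advancing time (a new reading comes with each control period).
- robot.read_camera(name): name is "scene" or "side" or "wrist"; returns a dict with "frame" (400x640x3 uint8, blue, green, red), "fx", "fy", "cx", "cy" (pixels), "position" and "rotation" of the camera in the world. Camera axes: x right, y up, looking along -z (the intrinsics and any distortion apply to the point x, -y, -z); pixel columns grow to the right and rows downward; lengths in mm; the calibration is good to about 2 mm. The wrist camera is an equidistant fisheye: a pixel r from the principal point sees the ray r / f radians off the axis. A picture is of the moment at which its call begins. There is no depth.
- robot.finish_job(): hands the job in, once; it reports no verdict.
The state is a dict: "time_s": time; "joint_positions": joint angles; "joint_vel": joint speeds; "joint_torque": joint torques, N m; "position": TCP position; "tool_rot": TCP orientation; "ft_force": force on the tool from outside, world axes, zero at the start; "torque": the same for the moment, N m; "width": finger opening in mm.
Only numpy, scipy, OpenCV 4.12 (cv2) and the standard library are available. Lean on these libraries where they do the work, as an engineer would, in place of code of your own. Each camera call takes 0.05 s, during which the arm holds its last target.

## Working session

There is one attempt and no reset: what is moved stays moved. The work goes in short steps, Python scripts to look and compute and a tool call to move; the robot and the scene stay as the last step left them, time stands still between calls to the robot, and variables do not carry over. Pictures are saved under pics/ and viewed, and the job is handed in when it is done.

Besides the shell and the picture viewer there is one more tool, called as name(argument=value, ...) on one line, values as JSON. step_arm: Moves the arm, as the interface text tells. Its arguments: {"type":"object","properties":{"commands":{"type":"array"},"hand":{"type":"number"}},"required":["commands"]}

```bash
mkdir -p pics; ls
cat > h.py <<'E'
from bench import robot
import numpy as np, cv2
def snap(n,f):
    c=robot.read_camera(n); cv2.imwrite('pics/'+f,c['frame']); return c
def ray(c,u,v):
    x=(u-c['cx'])/c['fx']; y=(v-c['cy'])/c['fy']
    if c.get('fish'):
        r=np.hypot(x,y); s=np.sin(r)/r if r>1e-9 else 1; d=np.array([x*s,-y*s,-np.cos(r)])
    else: d=np.array([x,-y,-1.])
    R=np.array(c['rotation']); return np.array(c['position'],float),R@(d/np.linalg.norm(d))
def onz(c,u,v,z):
    p,d=ray(c,u,v); return p+d*(z-p[2])/d[2]
def tri(c1,a,c2,b):
    p,d=ray(c1,*a);q,e=ray(c2,*b)
    t=np.linalg.lstsq(np.c_[d,-e],q-p,rcond=None)[0]
    A=p+t[0]*d;B=q+t[1]*e; return (A+B)/2,np.linalg.norm(A-B)
def proj(c,P):
    R=np.array(c['rotation']); q=R.T@(np.array(P,float)-np.array(c['position'])); x,y,z=q[0],-q[1],-q[2]
    if c.get('fish'):
        r=np.hypot(x,y); th=np.arctan2(r,z); k=th/max(r,1e-9); return c['cx']+c['fx']*x*k,c['cy']+c['fy']*y*k
    return c['cx']+c['fx']*x/z,c['cy']+c['fy']*y/z
def load(n,f):
    import pickle
    c=snap(n,f+'.png'); c['fish']=(n=='wrist'); pickle.dump(c,open(f+'.pkl','wb')); return c
def get(f):
    import pickle; return pickle.load(open(f+'.pkl','rb'))
E
python3 - <<'E'
from h import *
for n in ['scene','side','wrist']:
    c=load(n,n+'0'); print(n,{k:(np.round(v,3).tolist() if k!='frame' else v.shape) for k,v in c.items()})
print(robot.get_obs())
E
```

```text
picsTraceback (most recent call last):
  File "<stdin>", line 3, in <module>
    return _wrapfunc(a, 'round', decimals=decimals, out=out)
    return _wrapit(obj, method, *args, **kwds)
    result = getattr(arr, method)(*args, **kwds)
numpy._core._exceptions._UFuncOutputCastingError: Cannot cast ufunc 'multiply' output from dtype('float64') to dtype('bool') with casting rule 'same_kind'
```

Run:
```python
from h import *
for n in ['scene','side','wrist']:
    c=load(n,n+'0'); print(n,{k:v for k,v in c.items() if k!='frame'})
print(robot.get_obs())
```

```text
scene {'fx': 428.28796949251307, 'fy': 428.28796949251307, 'cx': 315.0258361904495, 'cy': 194.93064091994816, 'position': array([1170.75314186,  852.35543749,  875.32228126]), 'rotation': array([[-0.81483739, -0.32358987,  0.48096739],
       [ 0.57930828, -0.48464239,  0.65538055],
       [ 0.02102268,  0.81265696,  0.58236303]]), 'fish': False}
side {'fx': 371.32120267675117, 'fy': 371.32120267675117, 'cx': 320.3895240681411, 'cy': 204.9187272893594, 'position': array([468.42981806, 718.75690588, 851.01329885]), 'rotation': array([[-0.99050124,  0.11119763, -0.08088503],
       [-0.13630121, -0.71637199,  0.68427564],
       [ 0.01814606,  0.68880059,  0.72472372]]), 'fish': False}
wrist {'fx': 309.70691628693146, 'fy': 309.70691628693146, 'cx': 319.83592808637775, 'cy': 200.70019170971983, 'position': array([625.38283701,  79.5648019 , 372.08959697]), 'rotation': array([[ 9.99999778e-01, -6.33511160e-04,  2.08365090e-04],
       [ 5.37111995e-04,  9.50266608e-01,  3.11437130e-01],
       [-3.95301284e-04, -3.11436948e-01,  9.50266737e-01]]), 'fish': True}
{'time_s': 0.2, 'joint_positions': array([-1.08803854e+00,  2.42711255e+01,  9.34135384e+01, -2.41551679e-04,
        6.23723153e+01, -1.09126842e+00]), 'joint_vel': array([-0.01757279, -0.05931045, -0.2233008 , -0.01562136,  0.053519  ,
       -0.04633624]), 'joint_torque': array([ 7.80270057e-04, -5.57274091e+01, -2.81743026e+01,  3.92819447e-05,
        5.61107823e-03,  2.44585578e-05]), 'position': array([6.24659867e+02, 3.73951424e-02, 2.30813418e+02]), 'tool_rot': array([[-5.83213218e-05,  9.99999504e-01, -9.94364337e-04],
       [ 9.99999998e-01,  5.83364146e-05,  1.51492543e-05],
       [ 1.52072544e-05, -9.94363451e-04, -9.99999506e-01]]), 'ft_force': array([0.31971377, 0.88816909, 0.03381915]), 'torque': array([ 0.0524749 ,  0.02548955, -0.02413204]), 'width': 85.59220322993247}
```

View pics/scene0.png

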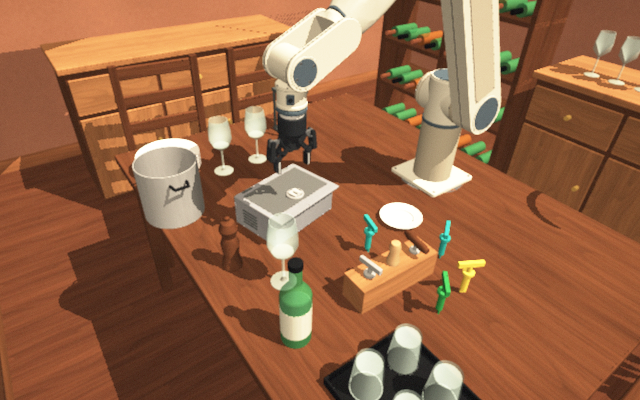

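View pics/side0.png

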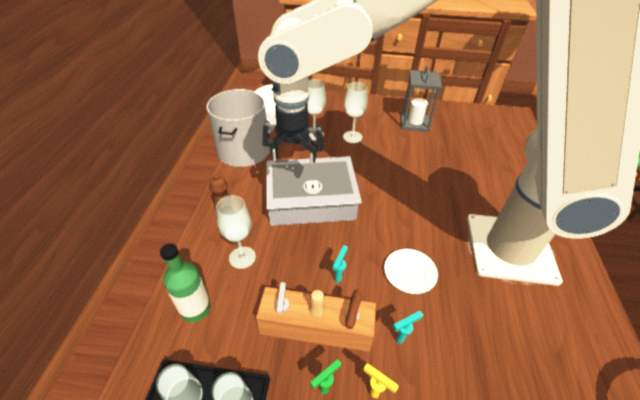

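View pics/wrist0.png

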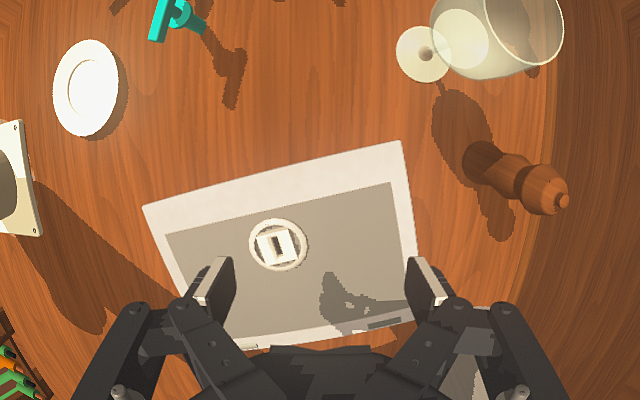

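Run:
```python
from h import *
a=get('side0')['frame'][260:360,240:400]; b=get('scene0')['frame'][220:320,330:450]
cv2.imwrite('pics/z1.png',cv2.resize(a,None,fx=5,fy=5,interpolation=cv2.INTER_CUBIC))
cv2.imwrite('pics/z2.png',cv2.resize(b,None,fx=5,fy=5,interpolation=cv2.INTER_CUBIC))
```

```text
(no output)
```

View pics/z1.png

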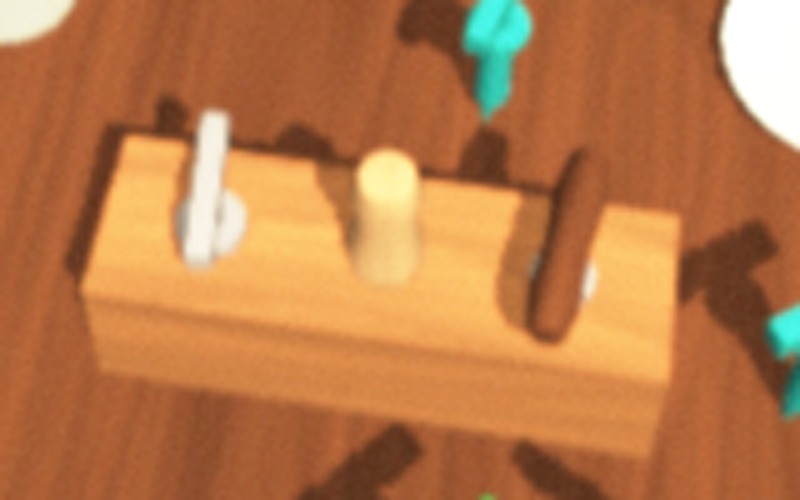

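View pics/z2.png

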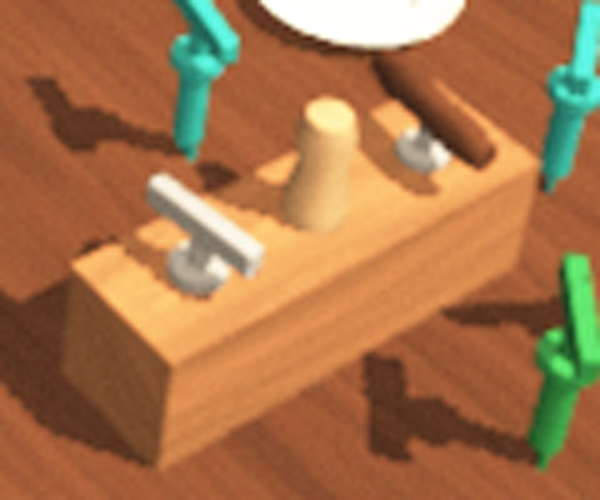

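Run:
```python
from h import *
s=get('side0');c=get('scene0');w=get('wrist0')
S=lambda x,y:(240+x/5,260+y/5); C=lambda x,y:(330+x/5,220+y/5)
print('key tri',tri(s,S(207,178),c,C(208,215)), onz(s,*S(207,178),122),onz(c,*C(208,215),122))
a=onz(s,*S(215,112),122);b=onz(s,*S(199,245),122);print(a,b,np.linalg.norm(a-b),np.degrees(np.arctan2(*(a-b)[[1,0]])))
a=onz(c,*C(160,182),122);b=onz(c,*C(258,250),122);print(a,b,np.linalg.norm(a-b),np.degrees(np.arctan2(*(a-b)[[1,0]])))
k=[onz(s,*S(*p),80) for p in [(125,137),(681,213),(668,382),(83,290)]];print('stand',np.round(k),np.mean(k,0))
# slot from wrist: slot corner mouth z118
im=w['frame'][190:300,220:340];cv2.imwrite('pics/z3.png',cv2.resize(im,None,fx=6,fy=6,interpolation=cv2.INTER_CUBIC))
for p in [(142,207),(402,141)]: print('lip corner',onz(w,*p,108))
```

```text
key tri (array([597.17558016, 315.24227036, 118.94623012]), np.float64(2.5755248448291184)) [596.93298998 315.47513891 122.        ] [599.79373219 318.96031129 122.        ]
[600.29614611 282.26785829 122.        ] [593.65152386 347.36380592 122.        ] 65.43419138698845 -84.17176017141487
[604.27391846 287.61712691 122.        ] [595.57384489 350.80832945 122.        ] 63.78729778269811 -82.16088301041246
stand [[647. 277.  80.]
 [385. 278.  80.]
 [388. 359.  80.]
 [647. 355.  80.]] [516.93418063 317.22087687  80.        ]
lip corner [444.10294318 -13.86370392 108.        ]
lip corner [697.07328288  47.94393173 108.        ]
```

View pics/z3.png

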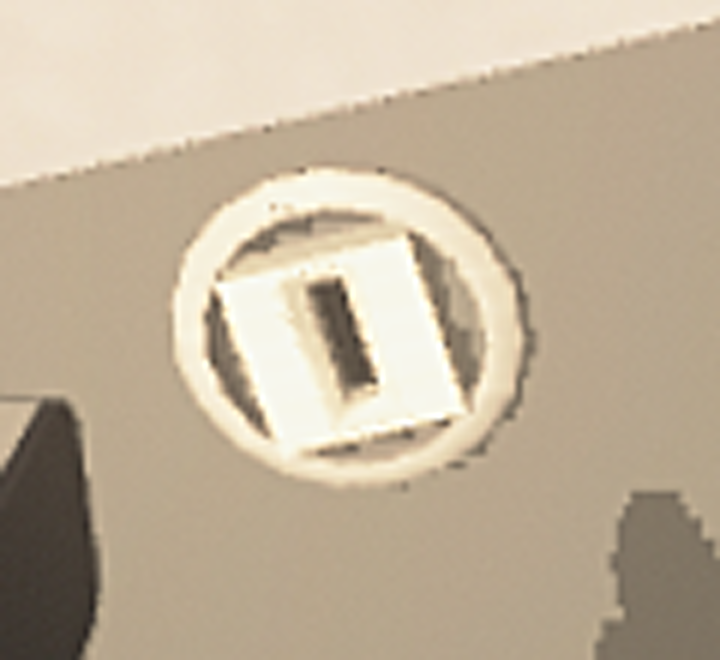

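Run:
```python
from h import *
w=get('wrist0');s=get('side0');c=get('scene0')
W=lambda x,y:(220+x/6,190+y/6)
q=np.array([onz(w,*W(*p),118) for p in [(218,285),(412,237),(467,410),(290,452)]])
print(q,q.mean(0));e=[np.linalg.norm(q[i]-q[i-1]) for i in range(4)];print('edges',e)
d=q[0]+q[1]-q[2]-q[3];print('ang',np.degrees(np.arctan2(d[1],d[0])))
for z in(110,118):
    a=onz(w,*W(325,282),z);b=onz(w,*W(363,390),z);print(z,a,b,(a+b)/2,np.linalg.norm(a-b),np.degrees(np.arctan2(*(a-b)[[1,0]])))
for z in (108,118):
    p=[onz(w,*W(*p),z) for p in [(173,320),(525,330),(330,170),(370,487)]];print(z,np.linalg.norm(p[0]-p[1]),np.linalg.norm(p[2]-p[3]),np.mean(p,0))
P=q.mean(0);print(proj(s,P),proj(c,P))
```

```text
[[567.15635904 -39.23431439 118.        ]
 [597.40382754 -30.89335245 118.        ]
 [604.83719578 -60.2868787  118.        ]
 [576.37454766 -68.43634487 118.        ]] [586.44298251 -49.7127226  118.        ]
edges [np.float64(30.622435982682443), np.float64(31.37644014797672), np.float64(30.318877767866265), np.float64(29.606352983765614)]
ang 105.86397325995972
110 [582.51891458 -42.1812077  110.        ] [587.55847254 -61.2619492  110.        ] [585.03869356 -51.72157845 110.        ] 19.73504093499076 104.79497165525997
118 [583.82728921 -38.46504312 118.        ] [588.71302014 -56.96336573 118.        ] [586.27015468 -47.71420443 118.        ] 19.132650266653858 104.79497165525994
108 56.750894867877165 56.68514686163798 [585.4929367  -51.58446099 108.        ]
118 54.60196906693436 54.538710670547204 [587.00340515 -46.61837129 118.        ]
(np.float64(311.5296158810302), np.float64(184.47215822491046)) (np.float64(294.6826552245335), np.float64(191.40390766741945))
```

step_arm(commands=[[[0, 0.04, 0.02], 0], [[0, 0.05, 0.03], 0], [[0, 0.05, 0.02], 0], [[0, 0.05, 0], 0], [[0, 0.045, 0], 0], [[0, 0, 0], 0]])

```text
time_s: 0.8
position: [624.4, 229.6, 295.5]
tool_rot: [[-0.005, 1.0, 0.0], [1.0, 0.005, 0.002], [0.002, 0.0, -1.0]]
ft_force: [-0.4, 0.1, 0.5]
width: 85.1
```

Run:
```python
from h import *
c=load('wrist','wrist1');print(c['position'])
```

```text
[624.57022021 308.85649308 436.99939629]
```

View pics/wrist1.png

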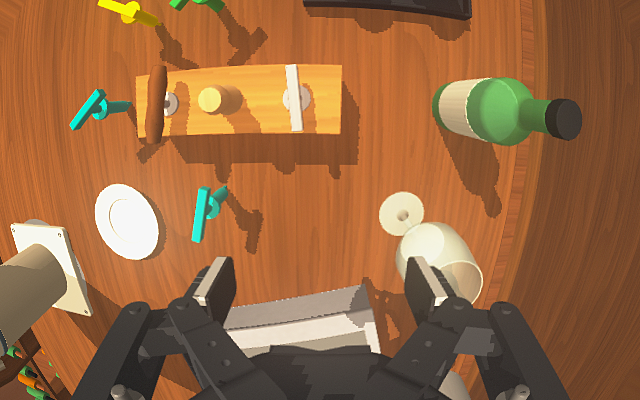

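Run:
```python
from h import *
c=get('wrist1');im=c['frame'][55:145,250:350]
cv2.imwrite('pics/z4.png',cv2.resize(im,None,fx=6,fy=6,interpolation=cv2.INTER_CUBIC))
```

```text
(no output)
```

View pics/z4.png

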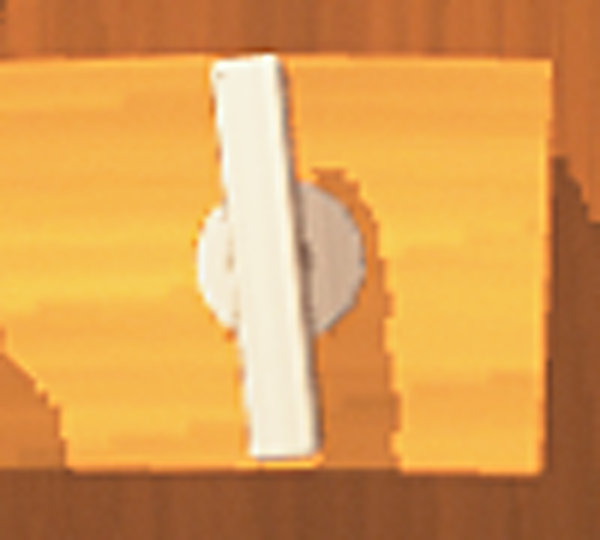

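Run:
```python
from h import *
c=get('wrist1')
W=lambda x,y:(250+x/6,55+y/6)
q=np.array([onz(c,*W(*p),122) for p in [(214,68),(276,56),(317,456),(250,458)]]);print(q,q.mean(0))
d=q[0]+q[1]-q[2]-q[3];print(np.linalg.norm(d)/2,np.degrees(np.arctan2(d[1],d[0])))
# collar top z 88
q=np.array([onz(c,*W(*p),88) for p in [(197,262),(366,262)]]);print(q,q.mean(0))
o=robot.get_obs();print(o['position'],o['time_s'])
```

```text
[[590.65431585 346.79847275 122.        ]
 [600.9885237  348.64612415 122.        ]
 [607.83166371 280.40068168 122.        ]
 [596.46333371 280.12027378 122.        ]] [598.98445924 313.99138809 122.        ]
67.75777837259771 95.35711588265629
[[583.78035483 314.18383429  88.        ]
 [615.13330194 313.85129417  88.        ]] [599.45682838 314.01756423  88.        ]
[624.39319319 226.94434003 295.1895439 ] 0.85
```

step_arm(commands=[[[-0.02, 0.04, 0], 0.05], [[-0.005, 0.045, 0], 0.044], [[0, 0, 0], 0], [[0, 0, 0], 0]])

```text
time_s: 1.25
position: [599.8, 308.8, 295.2]
tool_rot: [[-0.094, 0.996, -0.001], [0.996, 0.094, -0.001], [-0.001, -0.001, -1.0]]
ft_force: [-0.2, 0.6, -0.2]
width: 85.8
```

Run:
```python
from h import *
for i in range(2):
    o=robot.get_obs();print(o['position'],o['time_s'],o['ft_force'],o['joint_positions'].round(1));c=load('wrist','wrist2')
```

```text
[599.82584264 308.78203533 295.18142986] 1.25 [-0.21083277  0.59249448 -0.16455821] [26.2 25.1 83.2 -0.  71.7 20.8]
[600.08868648 308.00549955 295.28671042] 1.3 [-0.29470334 -0.38606227 -0.23574649] [26.2 25.1 83.2 -0.  71.7 20.8]
```

View pics/wrist2.png

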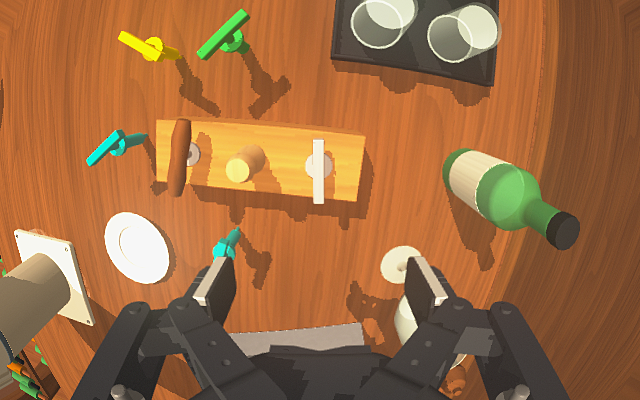

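Run:
```python
from h import *
c=get('wrist2');im=c['frame'].astype(int)
# lowest chroma bright pixels in window
y0,y1,x0,x1=130,212,300,345
s=im[y0:y1,x0:x1];m=((s.max(2)-s.min(2)<60)&(s.min(2)>190)).astype(np.uint8)
k=cv2.connectedComponentsWithStats(m)[2];print(k)
cv2.imwrite('pics/z5.png',np.hstack([cv2.resize(c['frame'][y0:y1,x0:x1],None,fx=7,fy=7,interpolation=cv2.INTER_CUBIC),cv2.cvtColor(cv2.resize(m*255,None,fx=7,fy=7,interpolation=0),cv2.COLOR_GRAY2BGR)]))
```

```text
[[   0    0   45   82 2948]
 [   6   10   18   64  742]]
```

View pics/z5.png

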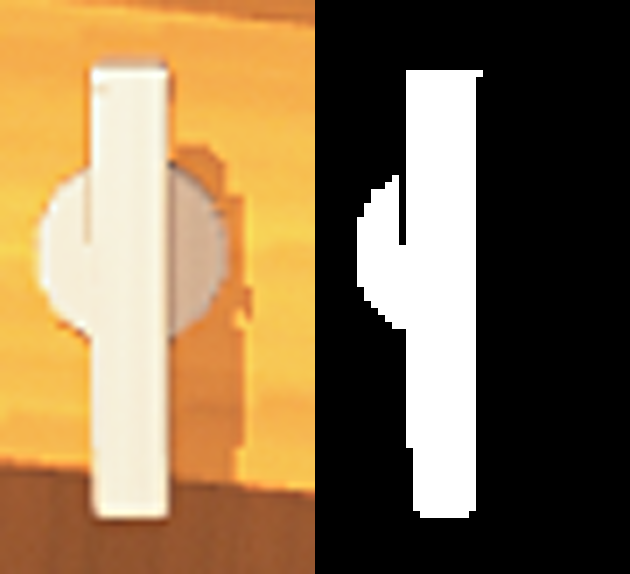

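Run:
```python
from h import *
c=get('wrist2')
W=lambda x,y:(300+x/7,130+y/7)
a=onz(c,*W(130,68),122);b=onz(c,*W(131,517),122);print(a,b,(a+b)/2,np.linalg.norm(a-b),np.degrees(np.arctan2(*(a-b)[[1,0]])))
q=np.array([onz(c,*W(*p),88) for p in [(38,250),(228,250)]]);print(q.mean(0),np.linalg.norm(q[0]-q[1]))
print(robot.get_obs()['position'])
```

```text
[595.69707381 349.19144263 122.        ] [602.22411961 280.67857909 122.        ] [598.96059671 314.93501086 122.        ] 68.82306878838286 95.44199881458684
[599.22502894 315.20090877  88.        ] 31.15161886008666
[600.24029612 307.63568028 295.35057163]
```

step_arm(commands=[[[-0.001, 0.007, -0.01], 0], [[0, 0, -0.03], 0], [[0, 0, -0.03], 0], [[0, 0, -0.03], 0], [[0, 0, -0.02], 0], [[0, 0, 0], 0], [[0, 0, 0], 0]], hand=0.045)

```text
time_s: 2.05
position: [599.2, 315.7, 175.4]
tool_rot: [[-0.093, 0.996, -0.001], [0.996, 0.093, -0.0], [-0.0, -0.001, -1.0]]
ft_force: [0.6, -0.6, 1.0]
width: 45.1
```

Run:
```python
from h import *
c=load('wrist','wrist3')
o=robot.get_obs();print(o['position'],o['time_s'],o['ft_force'],o['width'])
```

```text
[599.74827137 316.15387719 176.47869514] 2.1 [-0.29820436  0.12419829 -0.12680938] 45.135976304492274
```

View pics/wrist3.png

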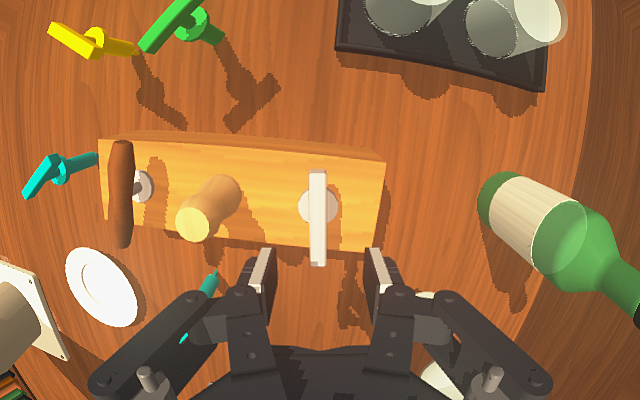

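step_arm(commands=[[[0, 0, -0.025], 0], [[0, 0, -0.025], 0], [[0, 0, -0.02], 0], [[0, 0, -0.009], 0], [[0, 0, 0], 0]])

```text
time_s: 2.6
position: [599.0, 316.2, 96.6]
tool_rot: [[-0.094, 0.996, -0.0], [0.996, 0.094, -0.0], [-0.0, -0.0, -1.0]]
ft_force: [-0.6, 0.4, 0.1]
width: 45.0
```

Run:
```python
from h import *
c=load('wrist','wrist4')
o=robot.get_obs();print(o['position'],o['time_s'],o['ft_force'],o['width'])
```

```text
[599.5727641  316.5576018   97.56337931] 2.65 [-0.01465483 -0.98744341  0.88648618] 45.142040879189736
```

View pics/wrist4.png

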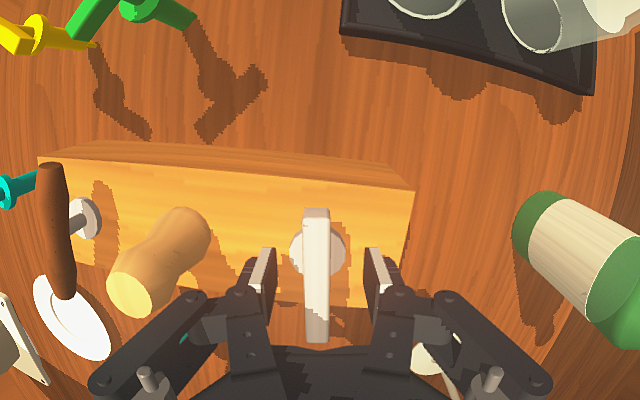

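step_arm(commands=[[[0, -0.001, 0], 0], [[0, 0, 0], 0], [[0, 0, 0], 0], [[0, 0, 0], 0], [[0, 0, 0], 0], [[0, 0, 0], 0]], hand=0.0)

```text
time_s: 3.25
position: [599.6, 315.6, 97.9]
tool_rot: [[-0.094, 0.996, 0.002], [0.996, 0.094, 0.001], [0.001, 0.002, -1.0]]
ft_force: [-1.9, -0.9, 5.4]
width: 10.8
```

step_arm(commands=[[[0, 0, 0], 0], [[0, 0, 0.01], 0], [[0, 0, 0.02], 0], [[0, 0, 0.03], 0], [[0, 0, 0.03], 0], [[0, 0, 0.03], 0], [[0, 0, 0], 0], [[0, 0, 0], 0]])

```text
time_s: 4.05
position: [598.9, 315.3, 217.0]
tool_rot: [[-0.094, 0.996, 0.001], [0.996, 0.094, 0.0], [0.0, 0.001, -1.0]]
ft_force: [0.1, 0.0, -2.6]
width: 11.0
```

Run:
```python
from h import *
c=load('wrist','wrist5');load('side','side5')
o=robot.get_obs();print(o['position'],o['time_s'],o['ft_force'],o['width'])
```

```text
[597.91356907 314.79943846 214.92256898] 4.15 [ 0.44349424  0.17276482 -2.55337073] 10.599087290154861
```

View pics/wrist5.png

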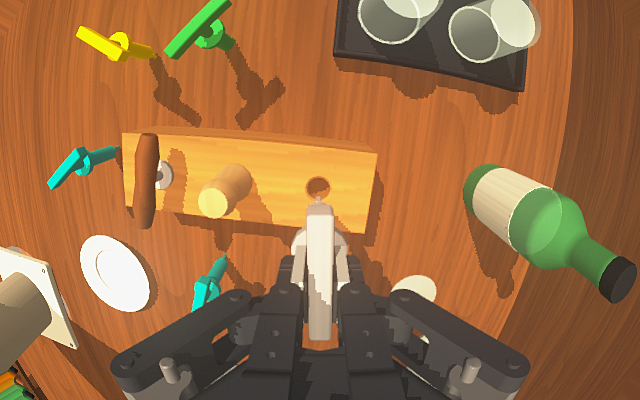

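View pics/side5.png

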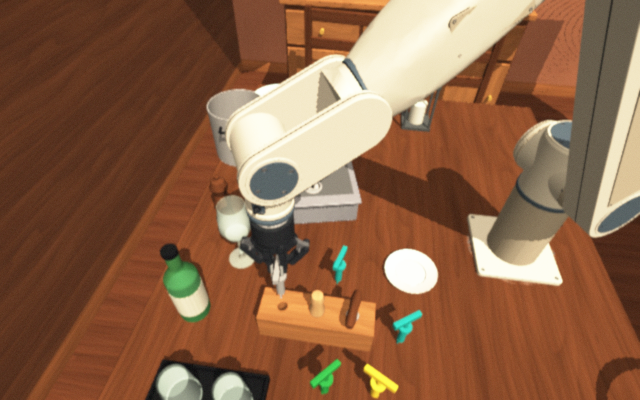

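Run:
```python
from h import *
w=get('wrist5');print('hole',onz(w,318,187,80))
w1=get('wrist1');print('glass foot',onz(w1,401,213,0)); s=get('side0');print(onz(s,242,258,3))
print('b',onz(s,353,137,3)); print('c stem',onz(s,314,130,3))
```

```text
hole [598.02183269 316.94104178  80.        ]
glass foot [750.99035685 147.149887     0.        ]
[749.48091343 151.62319375   3.        ]
b [ 488.64623114 -456.07975891    3.        ]
c stem [ 642.59373305 -477.11576609    3.        ]
```

step_arm(commands=[[[0, -0.03, 0.02], 0.04], [[-0.002, -0.04, 0], 0.04], [[-0.002, -0.045, 0], 0.04], [[-0.002, -0.045, 0], 0.045], [[-0.002, -0.045, 0], 0], [[-0.002, -0.045, 0], 0], [[-0.002, -0.045, 0], 0], [[0, -0.045, 0], 0], [[0, -0.035, 0], 0], [[0, 0, 0], 0], [[0, 0, 0], 0]])

```text
time_s: 5.25
position: [586.1, -60.2, 235.1]
tool_rot: [[-0.254, 0.967, -0.003], [0.967, 0.254, 0.001], [0.001, -0.002, -1.0]]
ft_force: [0.0, 0.4, -2.6]
width: 11.2
```

Run:
```python
from h import *
c=load('wrist','wrist6')
o=robot.get_obs();print(o['position'],o['time_s'],o['ft_force'],o['width'],o['tool_rot'].round(3).tolist(),c['position'],o['joint_positions'])
```

```text
[586.26522368 -59.28287049 235.30861954] 5.3 [ 0.53716482  0.89565356 -2.37225095] 10.98859278354738 [[-0.256, 0.967, -0.002], [0.967, 0.256, 0.001], [0.001, -0.002, -1.0]] [566.81702591  16.62236025 376.5481155 ] [-6.94380481e+00  2.10592904e+01  9.77505014e+01  2.79781626e-02
  6.13315303e+01 -2.17613198e+01]
```

View pics/wrist6.png

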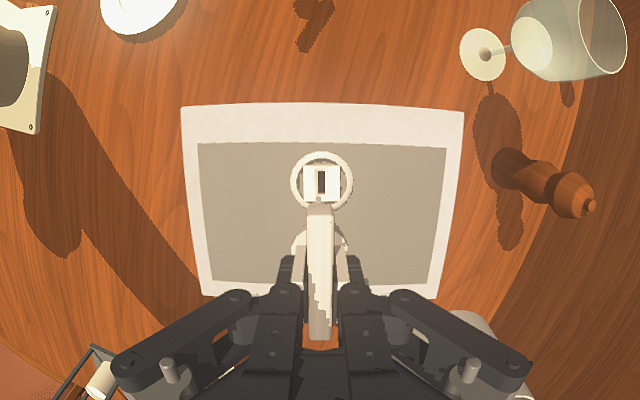

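Run:
```python
from h import *
c=get('wrist6');im=c['frame'][140:260,270:370]
cv2.imwrite('pics/z6.png',cv2.resize(im,None,fx=5,fy=5,interpolation=cv2.INTER_CUBIC))
```

```text
(no output)
```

View pics/z6.png

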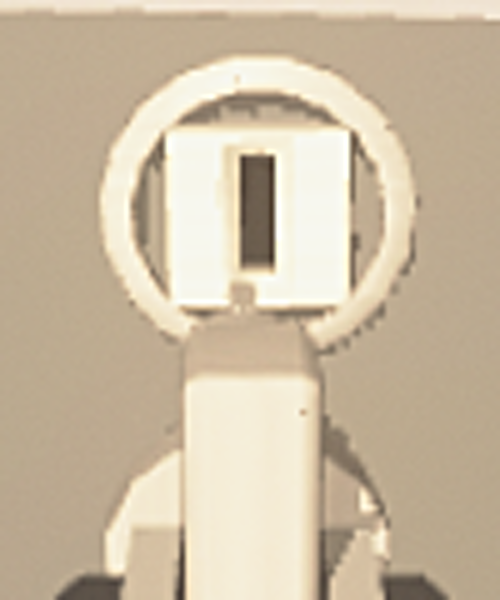

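Run:
```python
from h import *
c=get('wrist6');W=lambda x,y:(270+x/5,140+y/5)
U=lambda P:((proj(c,P)[0]-270)*5,(proj(c,P)[1]-140)*5)
for z in(116,118):
    q=np.array([onz(c,*W(*p),z) for p in [(165,129),(352,129),(355,305),(171,305)]]);print(z,q.mean(0).round(1),[np.linalg.norm(q[i]-q[i-1]).round(1) for i in range(4)])
    d=q[0]+q[1]-q[2]-q[3];print('ang',np.degrees(np.arctan2(d[1],d[0])))
for z in (115,118):
    q=np.array([onz(c,*W(*p),z) for p in [(226,145),(291,145),(293,281),(228,281)]]);print('mouth',z,q.mean(0).round(1),[np.linalg.norm(q[i]-q[i-1]).round(1) for i in range(4)])
for z in (108,118):
    p=[onz(c,*W(*p),z) for p in [(100,205),(413,205),(257,56)]];print('bez',z,np.linalg.norm(p[0]-p[1]),(p[0]+p[1])/2,p[2])
o=robot.get_obs();P=o['position'];R=o['tool_rot']
ax=R[:,0];print(ax)
for off in (0,):
  tip=P+R[:,2]*87.5; print('tip',tip,'far end px',U(tip+9*ax),U(tip+9*ax+2*R[:,1]),U(tip+9*ax-2*R[:,1]))
top=P-R[:,2]*24.5
print('bar top far corners px',U(top+35*ax+6*R[:,1]),U(top+35*ax-6*R[:,1]))
```

```text
116 [586.  -50.1 116. ] [np.float64(31.8), np.float64(32.1), np.float64(31.8), np.float64(32.6)]
ang 106.28691471187568
118 [585.9 -49.6 118. ] [np.float64(31.5), np.float64(31.8), np.float64(31.6), np.float64(32.4)]
ang 106.28691471187574
mouth 115 [585.6 -49.7 115. ] [np.float64(24.6), np.float64(11.2), np.float64(24.6), np.float64(11.5)]
mouth 118 [585.4 -48.9 118. ] [np.float64(24.3), np.float64(11.1), np.float64(24.3), np.float64(11.4)]
bez 108 56.20033846915513 [585.20399526 -49.94563919 108.        ] [578.40106141 -23.91516735 108.        ]
bez 118 54.10759101626888 [584.51931463 -47.4668283  118.        ] [577.9697035  -22.40566029 118.        ]
[-0.25551274  0.9668048   0.00131184]
tip [586.05552159 -59.21956475 147.80889372] far end px (np.float64(247.23299919738878), np.float64(270.1001667762854)) (np.float64(260.19339821812224), np.float64(270.0879843214315)) (np.float64(234.2728660540604), np.float64(270.11390865752617))
bar top far corners px (np.float64(320.19059760760996), np.float64(366.01614312886625)) (np.float64(171.00892623775792), np.float64(366.15339670655555))
```

Run:
```python
from h import *
c=get('wrist6');W=lambda x,y:(270+x/5,140+y/5)
ax=np.array([-.2555,.9668,0])
for z in (144,146,148): print(onz(c,*W(242,284),z)-9*ax)
top=[onz(c,*W(187,373),260),onz(c,*W(320,373),260)];print(sum(top)/2-35*ax)
```

```text
[586.12321944 -62.76097721 144.        ]
[585.97695558 -62.15308462 146.        ]
[585.83069171 -61.54519204 148.        ]
[587.07585673 -59.65905711 260.        ]
```

step_arm(commands=[[[0, 0.011, -0.005], 0.02], [[0, 0, -0.015], 0], [[0, 0, -0.004], 0], [[0, 0, 0], 0], [[0, 0, 0], 0]])

```text
time_s: 5.8
position: [586.9, -48.3, 212.3]
tool_rot: [[-0.276, 0.961, -0.001], [0.961, 0.276, 0.0], [0.0, -0.0, -1.0]]
ft_force: [0.5, 0.5, -1.2]
width: 10.8
```

Run:
```python
from h import *
c=load('wrist','wrist7');im=c['frame'][140:260,260:380]
cv2.imwrite('pics/z7.png',cv2.resize(im,None,fx=5,fy=5,interpolation=cv2.INTER_CUBIC))
o=robot.get_obs();print(o['position'],o['time_s'],o['ft_force'],o['width'],o['tool_rot'].round(3).tolist())
for n in ('side','scene'):
    load(n,n+'7')
cv2.imwrite('pics/z7b.png',np.hstack([cv2.resize(get(n+'7')['frame'][a:a+100,b:b+100],None,fx=4,fy=4,interpolation=2) for n,a,b in (('side',120,260),('scene',130,240))]))
```

```text
[587.17772512 -48.56367126 212.68769308] 5.85 [-0.12742747  0.15715426 -1.60447485] 10.876135430864226 [[-0.276, 0.961, 0.0], [0.961, 0.276, -0.0], [-0.0, 0.0, -1.0]]
```

View pics/z7.png

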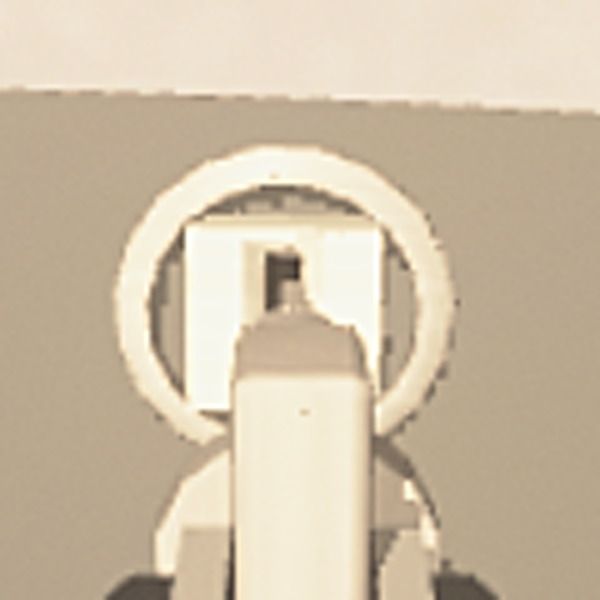

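View pics/z7b.png

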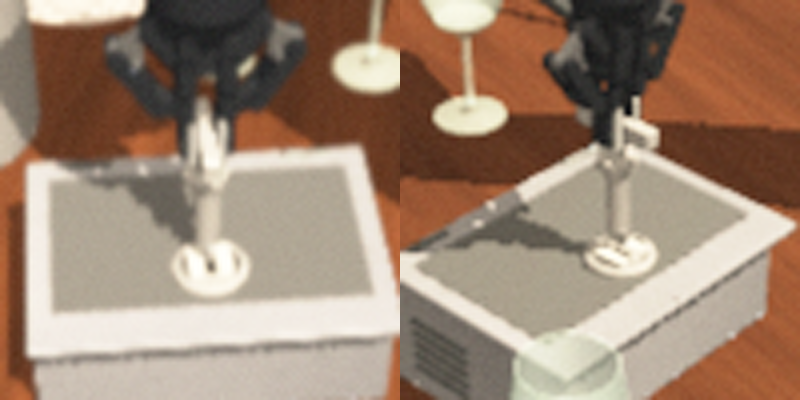

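Run:
```python
from h import *
c=get('wrist7');W=lambda x,y:(260+x/5,140+y/5)
ax=np.array([-.276,.961,0]);j=np.array([.961,.276,0])
for z in (124,126): print('tip',z,onz(c,*W(291,280),z)-9*ax)
print('slot end->centre',onz(c,*W(283,250),115)-10.75*ax)
p=[onz(c,*W(*p),118) for p in [(186,226),(383,226)]];print('square',sum(p)/2-15.5*ax,np.linalg.norm(p[0]-p[1]),np.degrees(np.arctan2(*(p[1]-p[0])[[1,0]])))
```

```text
tip 124 [586.68581451 -49.56564862 124.        ]
tip 126 [586.52405267 -48.96473241 126.        ]
slot end->centre [585.27645255 -49.45820413 115.        ]
square [585.51290637 -49.3062635  118.        ] 31.115704452361523 16.02735973456269
```

step_arm(commands=[[[-0.0012, 0, -0.003], 0], [[0, 0, -0.003], 0], [[0, 0, -0.002], 0], [[0, 0, -0.001], 0], [[0, 0, -0.001], 0], [[0, 0, 0], 0]])

```text
time_s: 6.55
position: [585.7, -48.7, 202.4]
tool_rot: [[-0.275, 0.961, -0.0], [0.961, 0.275, 0.0], [0.0, -0.0, -1.0]]
ft_force: [-0.6, -0.7, -3.2]
width: 10.6
```

step_arm(commands=[[[0, 0, -0.002], 0], [[0, 0, -0.002], 0], [[0, 0, 0], 0]])

```text
time_s: 6.85
position: [585.6, -48.6, 198.2]
tool_rot: [[-0.275, 0.961, -0.001], [0.961, 0.275, 0.0], [0.0, -0.001, -1.0]]
ft_force: [-0.2, 0.7, -2.2]
width: 10.9
```

step_arm(commands=[[[0, 0, -0.001], 0], [[0, 0, -0.001], 0], [[0, 0, 0], 0]])

```text
time_s: 7.15
position: [585.7, -48.7, 196.5]
tool_rot: [[-0.275, 0.961, -0.0], [0.961, 0.275, 0.0], [0.0, -0.0, -1.0]]
ft_force: [0.7, -0.6, -1.9]
width: 11.0
```

Run:
```python
from h import *
c=load('wrist','wrist8');im=c['frame'][140:260,260:380]
load('side','side8')
cv2.imwrite('pics/z8.png',np.hstack([cv2.resize(im,None,fx=3,fy=3,interpolation=2),cv2.resize(get('side8')['frame'][130:220,260:350],(360,360),interpolation=2)]))
o=robot.get_obs();print(o['position'],o['time_s'],o['ft_force'],o['width'],o['joint_positions'])
```

```text
[585.76059771 -48.68708545 196.59233132] 7.25 [-0.52823134 -0.71192662 -2.36794542] 11.019006193350615 [-5.91107564e+00  2.35474575e+01  9.97559868e+01 -8.57373829e-04
  5.66997870e+01 -2.18956954e+01]
```

View pics/z8.png

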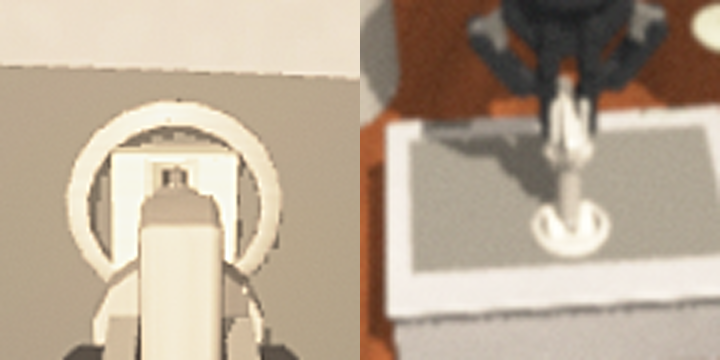

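step_arm(commands=[[[0, 0, -0.001], 0], [[0, 0, -0.001], 0], [[0, 0, 0], 0]])

```text
time_s: 7.55
position: [586.4, -48.7, 195.7]
tool_rot: [[-0.275, 0.961, 0.001], [0.961, 0.275, -0.0], [-0.001, 0.001, -1.0]]
ft_force: [-1.3, -0.1, 5.9]
width: 10.9
```

step_arm(commands=[[[0, 0, 0], 0.1], [[0, 0, 0], 0.12], [[0, 0, 0], 0.12], [[0, 0, 0], 0.12], [[0, 0, 0], 0.12], [[0, 0, 0], 0.12], [[0, 0, 0], 0.12], [[0, 0, 0], 0.12], [[0, 0, 0], 0.12], [[0, 0, 0], 0.12], [[0, 0, 0], 0.12], [[0, 0, 0], 0.1]])

```text
time_s: 8.75
position: [585.4, -48.6, 195.7]
tool_rot: [[-0.994, -0.112, -0.001], [-0.112, 0.994, 0.0], [0.001, 0.0, -1.0]]
ft_force: [-4.6, 0.6, 8.8]
width: 10.8
```

Run:
```python
from h import *
c=load('wrist','wrist9')
load('side','side9')
cv2.imwrite('pics/z9.png',np.hstack([cv2.resize(c['frame'],None,fx=.7,fy=.7),cv2.resize(get('side9')['frame'][130:220,260:350],(280,280),interpolation=2)]))
o=robot.get_obs();print(o['position'],o['time_s'],o['ft_force'],o['torque'],o['width'],o['joint_positions'])
```

```text
[585.3639982  -48.58615632 195.67546843] 8.85 [-4.66614193  1.1823435   8.21393144] [ 0.14562319  1.13171568 -0.04943613] 10.895081171428478 [-5.90864475e+00  2.35978099e+01  9.98193202e+01  7.03631938e-03
  5.66242531e+01 -1.02263632e+02]
```

View pics/z9.png

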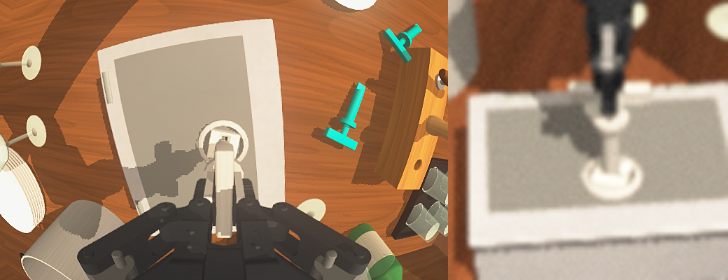

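step_arm(commands=[[[0, 0, 0], 0.08], [[0, 0, 0], 0.08], [[0, 0, 0], 0.04], [[0, 0, 0], 0]])

```text
time_s: 9.25
position: [585.3, -48.6, 195.7]
tool_rot: [[-0.953, -0.304, -0.001], [-0.304, 0.953, 0.0], [0.001, 0.0, -1.0]]
ft_force: [-4.4, -0.8, 9.9]
width: 10.9
```

Run:
```python
from h import *
o=robot.get_obs();print(o['position'],o['ft_force'],o['torque'],o['tool_rot'][:,0])
```

```text
[585.28095453 -48.61661946 195.68996209] [-4.40076651 -0.80517075  9.89562813] [ 0.08169066  1.22401283 -0.06533229] [-9.52596048e-01 -3.04236888e-01  8.27602496e-04]
```

step_arm(commands=[[[0, 0, 0], 0.04], [[0, 0, 0], 0.03], [[0, 0, 0], 0]])

```text
time_s: 9.55
position: [585.3, -48.6, 195.7]
tool_rot: [[-0.929, -0.37, -0.001], [-0.37, 0.929, 0.0], [0.001, 0.0, -1.0]]
ft_force: [-5.4, 0.3, 8.6]
width: 11.0
```

Run:
```python
from h import *
o=robot.get_obs();print(o['position'],o['ft_force'],o['torque'],o['tool_rot'][:,0],o['joint_positions'][5])
```

```text
[585.25131375 -48.63228406 195.70785289] [-5.38158343  0.27826382  8.58979867] [ 0.10572539  1.26078959 -0.1018956 ] [-9.29101341e-01 -3.69824243e-01  8.53033049e-04] -117.6185171144659
```

step_arm(commands=[[[0, 0, 0], 0.03], [[0, 0, 0], 0.03], [[0, 0, 0], 0.02], [[0, 0, 0], 0]])

```text
time_s: 9.95
position: [585.2, -48.7, 195.7]
tool_rot: [[-0.897, -0.442, -0.001], [-0.442, 0.897, 0.0], [0.001, 0.001, -1.0]]
ft_force: [-4.4, 0.9, 8.7]
width: 10.8
```

Run:
```python
from h import *
o=robot.get_obs();print(o['position'],o['ft_force'],o['torque'],o['tool_rot'][:,0],o['joint_positions'][5]);load('wrist','wrist10');load('side','side10')
```

```text
[585.18755503 -48.65062979 195.71373774] [-4.42177833  0.92117924  8.73114424] [ 0.03565542  1.26782136 -0.24163461] [-8.96841849e-01 -4.42350431e-01  8.91377266e-04] -122.17324470296425
```

View pics/wrist10.png

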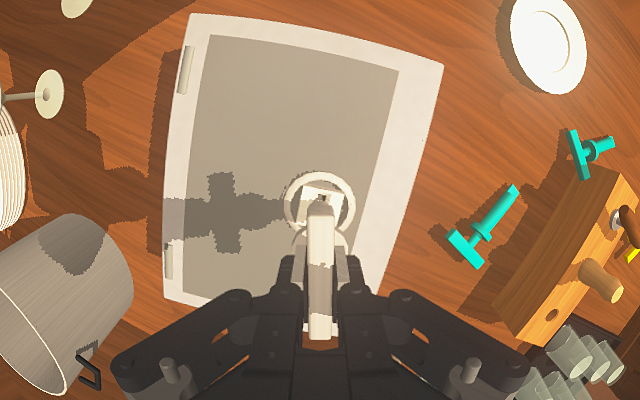

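step_arm(commands=[[[0, 0, 0], 0.03], [[0, 0, 0], 0.02], [[0, 0, 0], 0], [[0, 0, 0], 0]])

```text
time_s: 10.45
position: [585.2, -48.7, 195.7]
tool_rot: [[-0.874, -0.486, -0.001], [-0.486, 0.874, 0.0], [0.001, 0.001, -1.0]]
ft_force: [-5.1, 0.0, 9.0]
width: 11.1
```

Run:
```python
from h import *
o=robot.get_obs();print(o['position'],o['ft_force'],o['torque'],o['tool_rot'][:,0],o['joint_positions'][5]);c=load('wrist','wrist11')
cv2.imwrite('pics/z11.png',cv2.resize(c['frame'][150:270,260:380],None,fx=5,fy=5,interpolation=2))
```

```text
[585.15738003 -48.69899328 195.68815024] [-5.10783391  0.04502459  9.04030465] [ 0.0377892   1.27868678 -0.4499825 ] [-8.74190155e-01 -4.85582980e-01  8.61670045e-04] -124.98242424550847
```

View pics/z11.png

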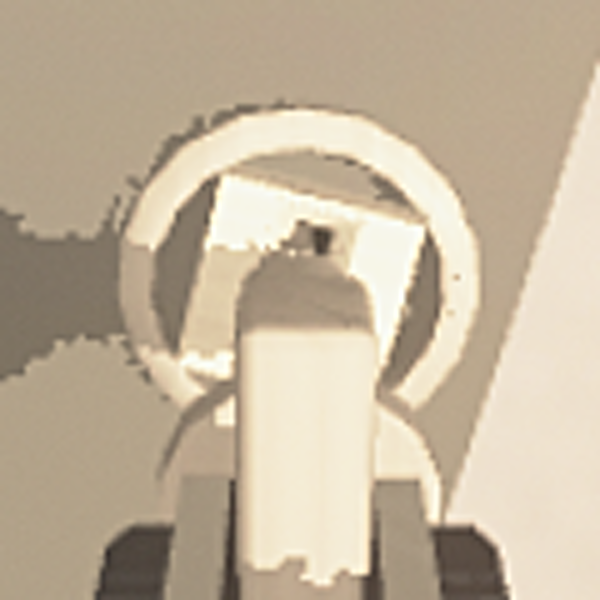

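step_arm(commands=[[[0, 0, 0], -0.08], [[0, 0, 0], -0.1], [[0, 0, 0.004], 0], [[0, 0, 0.006], 0], [[0, 0, 0.01], 0], [[0, 0, 0.02], 0], [[0, 0, 0.02], 0], [[0, 0, 0], 0]])

```text
time_s: 11.3
position: [587.8, -48.9, 258.0]
tool_rot: [[-0.946, -0.323, 0.006], [-0.323, 0.946, -0.001], [-0.006, -0.003, -1.0]]
ft_force: [0.5, -0.2, -2.2]
width: 10.8
```

Run:
```python
from h import *
o=robot.get_obs();print(o['position'],o['ft_force'],o['torque'],o['tool_rot'][:,0],o['joint_positions'][5]);c=load('wrist','wrist12')
cv2.imwrite('pics/z12.png',cv2.resize(c['frame'][120:280,240:400],None,fx=3.5,fy=3.5,interpolation=2))
```

```text
[587.80206219 -48.90474277 258.00214415] [ 0.51009594 -0.19595623 -2.19790671] [-0.01725554  0.02978251 -0.00085846] [-0.94625613 -0.32337059 -0.00554888] -114.77666190225943
```

View pics/z12.png

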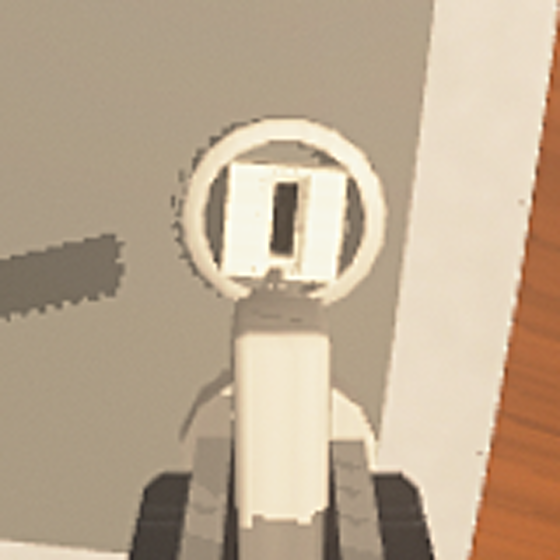

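step_arm(commands=[[[0, 0.02, 0], -0.14], [[0.001, 0.03, 0], -0.14], [[0.001, 0.035, 0], -0.14], [[0.001, 0.035, 0], -0.14], [[0.001, 0.035, 0], -0.14], [[0.001, 0.035, 0], -0.14], [[0.001, 0.035, 0], -0.14], [[0.001, 0.035, 0], -0.14], [[0.001, 0.035, 0], -0.14], [[0.001, 0.035, 0], -0.14], [[0.001, 0.02, 0], -0.14], [[0.001, 0.004, -0.02], -0.14]])

```text
time_s: 12.55
position: [597.7, 308.6, 235.6]
tool_rot: [[-0.215, 0.977, 0.004], [0.977, 0.215, 0.002], [0.002, 0.004, -1.0]]
ft_force: [0.6, -0.0, -1.4]
width: 10.6
```

step_arm(commands=[[[0, 0, 0], -0.1], [[0, 0, 0], 0], [[0, 0, 0], 0]])

```text
time_s: 12.85
position: [596.6, 305.2, 233.9]
tool_rot: [[-0.122, 0.993, -0.001], [0.993, 0.122, -0.0], [-0.0, -0.001, -1.0]]
ft_force: [0.3, 0.1, -2.3]
width: 11.1
```

Run:
```python
from h import *
c=load('wrist','wrist13')
o=robot.get_obs();print(o['position'],o['ft_force'],o['torque'],o['tool_rot'][:,0],o['joint_positions'][5])
cv2.imwrite('pics/z13.png',cv2.resize(c['frame'][120:280,230:410],None,fx=4,fy=3.5,interpolation=2))
```

```text
[596.77618862 305.13205244 234.30224724] [ 0.09551181 -0.58365224 -2.08847559] [-0.0373342  -0.06031107 -0.04708969] [-1.21209249e-01  9.92626972e-01 -1.15237583e-04] 19.10251593326806
```

View pics/z13.png

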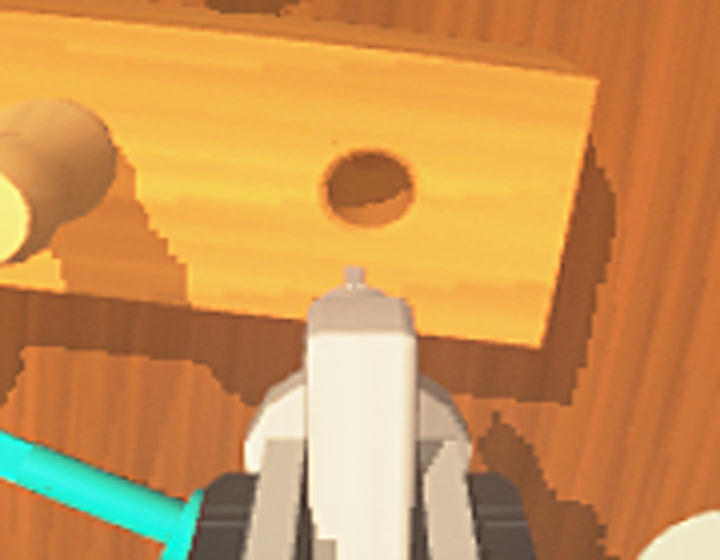

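Run:
```python
from h import *
c=get('wrist13');W=lambda x,y:(230+x/4,120+y/3.5)
p=[onz(c,*W(*p),80) for p in [(320,188),(415,188),(368,149),(368,228)]];print('hole',np.mean(p,0),np.linalg.norm(p[0]-p[1]),np.linalg.norm(p[2]-p[3]))
ax=np.array([-.121,.9926,0])
print('tip',onz(c,*W(356,268),146.5)-9*ax)
```

```text
hole [598.06249659 315.67071121  80.        ] 23.232021522614428 22.71046925875862
tip [596.78134967 303.96313799 146.5       ]
```

step_arm(commands=[[[0.002, 0.0108, 0], 0], [[0, 0, -0.02], 0], [[0, 0, -0.02], 0], [[0, 0, -0.02], 0], [[0, 0, 0], 0], [[0, 0, 0], 0]])

```text
time_s: 13.5
position: [599.1, 316.5, 175.0]
tool_rot: [[-0.119, 0.993, 0.0], [0.993, 0.119, 0.0], [0.0, 0.0, -1.0]]
ft_force: [-0.1, 0.4, -1.7]
width: 10.6
```

Run:
```python
from h import *
c=load('wrist','wrist14');load('side','side14');load('scene','scene14')
o=robot.get_obs();print(o['position'],o['ft_force'],o['tool_rot'][:,0])
cv2.imwrite('pics/z14.png',np.hstack([cv2.resize(get(n)['frame'][a:a+80,b:b+80],None,fx=3.3,fy=3.3,interpolation=2) for n,a,b in (('wrist14',150,280),('side14',260,245),('scene14',230,335))]))
```

```text
[599.70581282 316.68054573 176.20963066] [ 0.09177071  0.28235586 -1.59089932] [-1.18908750e-01  9.92904736e-01  9.45265771e-04]
```

View pics/z14.png

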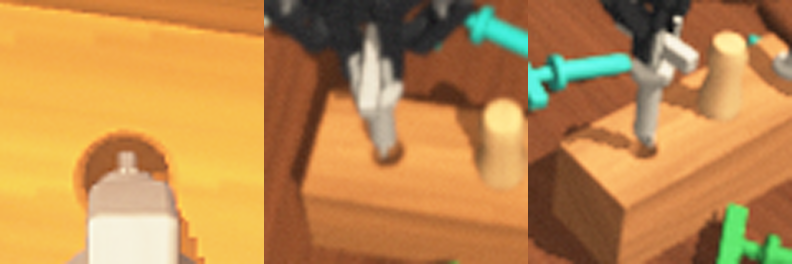

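step_arm(commands=[[[-0.0004, -0.001, -0.006], 0], [[0, 0, -0.008], 0], [[0, 0, -0.01], 0], [[0, 0, -0.01], 0], [[0, 0, 0], 0]])

```text
time_s: 14.15
position: [597.2, 314.5, 138.2]
tool_rot: [[-0.119, 0.993, -0.003], [0.993, 0.119, -0.002], [-0.001, -0.003, -1.0]]
ft_force: [-0.7, 0.6, -3.0]
width: 10.6
```

step_arm(commands=[[[0, 0, -0.012], 0], [[0, 0, -0.012], 0], [[0, 0, -0.01], 0], [[0, 0, -0.004], 0], [[0, 0, 0], 0]])

```text
time_s: 14.65
position: [597.8, 314.9, 101.4]
tool_rot: [[-0.119, 0.993, -0.002], [0.993, 0.119, -0.001], [-0.001, -0.002, -1.0]]
ft_force: [-0.2, 0.1, -2.0]
width: 10.7
```

step_arm(commands=[[[0, 0, -0.002], 0], [[0, 0, -0.001], 0], [[0, 0, 0], 0], [[0, 0, 0], 0]])

```text
time_s: 15.05
position: [598.6, 315.2, 100.0]
tool_rot: [[-0.119, 0.993, 0.0], [0.993, 0.119, 0.0], [0.0, 0.001, -1.0]]
ft_force: [0.4, -0.5, -1.6]
width: 10.6
```

step_arm(commands=[[[0, 0, 0], 0], [[0, 0, 0], 0], [[0, 0, 0], 0], [[0, 0, 0], 0], [[0, 0, 0], 0]], hand=0.045)

```text
time_s: 15.55
position: [598.5, 315.2, 99.7]
tool_rot: [[-0.119, 0.993, 0.0], [0.993, 0.119, 0.0], [0.0, 0.0, -1.0]]
ft_force: [-0.9, -1.2, -1.3]
width: 44.8
```

step_arm(commands=[[[0, 0, 0.01], 0], [[0, 0, 0.02], 0], [[0, 0, 0.03], 0], [[0, 0, 0.03], 0], [[0, 0, 0.03], 0], [[0, 0, 0.03], 0], [[0, 0, 0], 0], [[0, 0, 0], 0]])

```text
time_s: 16.35
position: [598.7, 315.3, 251.0]
tool_rot: [[-0.119, 0.993, 0.002], [0.993, 0.119, 0.001], [0.001, 0.002, -1.0]]
ft_force: [-0.2, -0.0, -0.8]
width: 45.0
```

Run:
```python
from h import *
c=load('wrist','wrist15')
o=robot.get_obs();print(o['position'],o['ft_force'],o['width'],o['time_s'])
```

```text
[597.99198379 314.96439414 249.57000834] [ 0.45662905 -0.26943625  0.03470519] 44.84314091842849 16.4
```

View pics/wrist15.png

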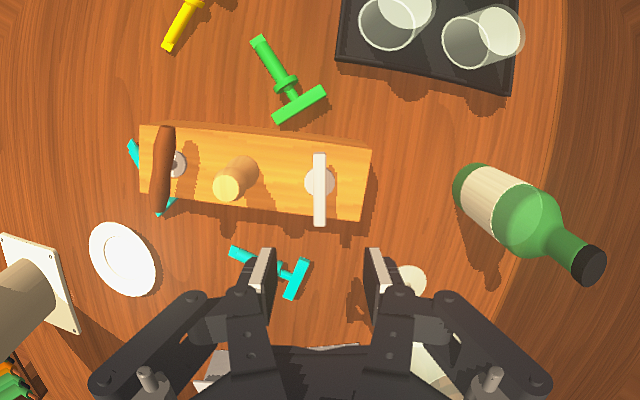

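Run:
```python
from h import *
load('scene','scene16')
```

```text
(no output)
```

View pics/scene16.png

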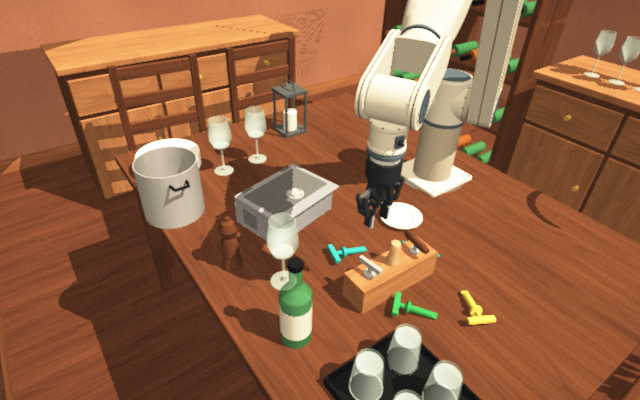

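Run:
```python
from h import *
cv2.imwrite('pics/z16.png',np.vstack([cv2.resize(get(n)['frame'],None,fx=.55,fy=.55,interpolation=cv2.INTER_AREA) for n in ('scene7','scene14')]))
```

```text
(no output)
```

View pics/z16.png

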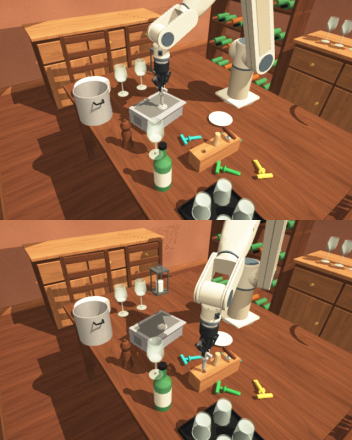

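Run:
```python
from h import *
c=get('wrist6')
for n,A,B in (('wrist6',(181,107),(464,112)),('wrist10',(443,65),(383,318))):
    c=get(n);a=onz(c,*A,108);b=onz(c,*B,108);d=b-a;print(n,a,b,np.linalg.norm(d),np.degrees(np.arctan2(d[1],d[0])),(a+b)/2)
c=get('scene16')
for p in [(243,195),(338,187),(290,166)]: print(onz(c,*p,108))
for th in (14,15):
    t=np.radians(th);back=np.array([np.sin(t),-np.cos(t)]);L=np.array([585.4,-49.5]);print(th,'lip mid',L-70*back,'hinge',L+125*back,'back',back)
```

```text
wrist6 [443.10577155 -13.56289725 108.        ] [694.9086396   48.43016752 108.        ] 259.32185490893124 13.830972372008258 [569.00720558  17.43363514 108.        ]
wrist10 [442.73183686 -15.24835611 108.        ] [660.64472336  55.32695905 108.        ] 229.05654588295806 17.94555195813957 [551.68828011  20.03930147 108.        ]
[ 720.48828317 -133.23024124  108.        ]
[451.56723572  -5.89322388 108.        ]
[ 510.08149916 -195.47050685  108.        ]
14 lip mid [568.46546731  18.42070084] hinge [ 615.64023695 -170.78696578] back [ 0.2419219  -0.97029573]
15 lip mid [567.28266684  18.11480784] hinge [ 617.75238064 -170.24072829] back [ 0.25881905 -0.96592583]
```

step_arm(commands=[[[-0.004, -0.03, 0], 0.04], [[-0.004, -0.04, 0], 0.04], [[-0.004, -0.04, 0], 0.045], [[-0.004, -0.04, 0], 0], [[-0.004, -0.04, 0], 0], [[-0.004, -0.04, 0], 0], [[-0.006, -0.025, -0.02], 0], [[0, 0, -0.035], 0], [[0, 0, -0.035], 0], [[0, 0, -0.03], 0], [[0, 0, -0.01], 0], [[0, 0, 0], 0]], hand=0.0)

```text
time_s: 17.65
position: [566.8, 60.0, 117.6]
tool_rot: [[-0.242, 0.97, -0.005], [0.97, 0.242, -0.0], [0.001, -0.005, -1.0]]
ft_force: [0.3, 0.6, -0.1]
width: -0.2
```

Run:
```python
from h import *
load('wrist','wrist17');c=load('side','side17');
o=robot.get_obs();print(o['position'],o['ft_force'],o['width'],o['time_s'],o['tool_rot'][:,0])
cv2.imwrite('pics/z17.png',cv2.resize(c['frame'][120:250,240:400],None,fx=4,fy=4,interpolation=2))
```

```text
[568.89422616  60.24128733 120.1766953 ] [ 0.43450271 -0.11238983  0.67431135] -0.030512958552233852 17.75 [-2.41758138e-01  9.70336535e-01 -1.06459257e-04]
```

View pics/wrist17.png

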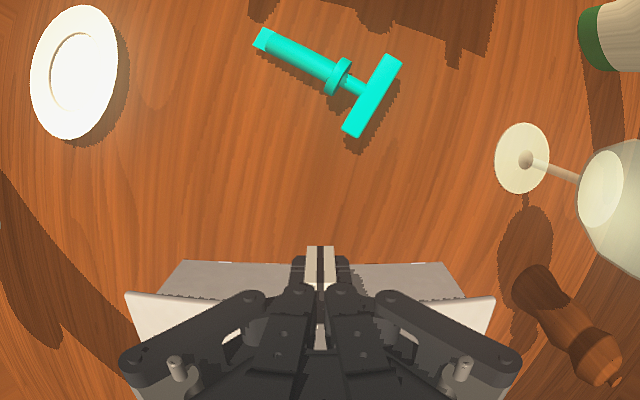

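View pics/z17.png

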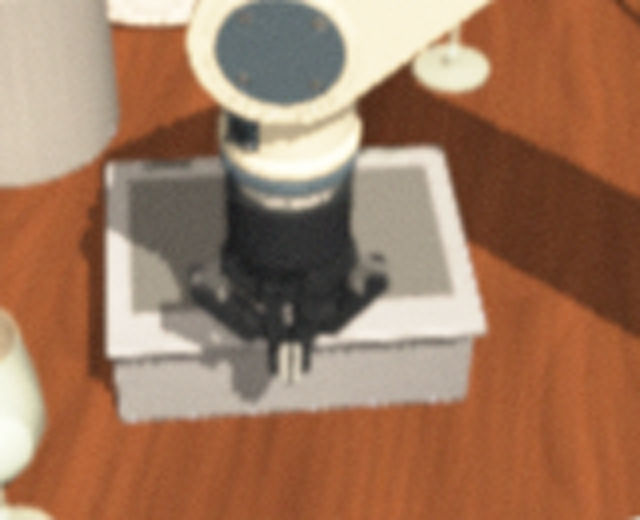

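step_arm(commands=[[[0, 0, -0.02], 0], [[0, 0, -0.018], 0], [[0.002, -0.008, 0], 0], [[0.002, -0.008, 0], 0], [[0.002, -0.008, 0], 0], [[0, 0, 0], 0], [[0, 0, 0], 0]])

```text
time_s: 18.45
position: [575.0, 35.7, 82.4]
tool_rot: [[-0.241, 0.971, 0.001], [0.971, 0.241, 0.0], [-0.0, 0.001, -1.0]]
ft_force: [-0.4, -0.4, -0.8]
width: -0.2
```

step_arm(commands=[[[0.00025, -0.001, 0], 0], [[0.00025, -0.001, 0], 0], [[0.00025, -0.001, 0], 0], [[0, 0, 0], 0]])

```text
time_s: 18.85
position: [575.1, 33.1, 81.6]
tool_rot: [[-0.242, 0.97, -0.0], [0.97, 0.242, -0.0], [0.0, -0.0, -1.0]]
ft_force: [-0.9, -0.1, 0.6]
width: -0.1
```

step_arm(commands=[[[0.00025, -0.001, 0], 0], [[0.00025, -0.001, 0], 0], [[0.00025, -0.001, 0], 0], [[0, 0, 0], 0]])

```text
time_s: 19.25
position: [575.5, 31.5, 81.6]
tool_rot: [[-0.241, 0.971, -0.001], [0.971, 0.241, 0.002], [0.002, -0.0, -1.0]]
ft_force: [-1.6, 8.8, 1.7]
width: 0.3
```

step_arm(commands=[[[0.00025, -0.001, 0], 0], [[0.00025, -0.001, 0], 0], [[0, 0, 0], 0]])

```text
time_s: 19.55
position: [575.5, 31.3, 81.6]
tool_rot: [[-0.241, 0.971, -0.002], [0.971, 0.241, 0.004], [0.005, -0.001, -1.0]]
ft_force: [-3.5, 19.8, 2.7]
width: -0.3
```

step_arm(commands=[[[0, 0, 0.002], 0], [[0, 0, 0.002], 0], [[0, 0, 0.002], 0]])

```text
time_s: 19.85
position: [575.5, 31.3, 87.1]
tool_rot: [[-0.241, 0.971, -0.002], [0.971, 0.241, 0.004], [0.004, -0.001, -1.0]]
ft_force: [-0.8, 17.2, -2.8]
width: -0.0
```

step_arm(commands=[[[0, 0, 0.003], 0], [[0, 0, 0.003], 0], [[0, 0, 0], 0]])

```text
time_s: 20.15
position: [575.6, 31.0, 93.4]
tool_rot: [[-0.241, 0.971, -0.002], [0.971, 0.241, 0.004], [0.004, -0.001, -1.0]]
ft_force: [-1.3, 16.7, -0.4]
width: 0.0
```

Run:
```python
from h import *
load('wrist','wrist18');c=load('scene','scene18');
cv2.imwrite('pics/z18.png',cv2.resize(c['frame'][140:250,220:360],None,fx=5,fy=5,interpolation=2))
```

```text
(no output)
```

View pics/z18.png

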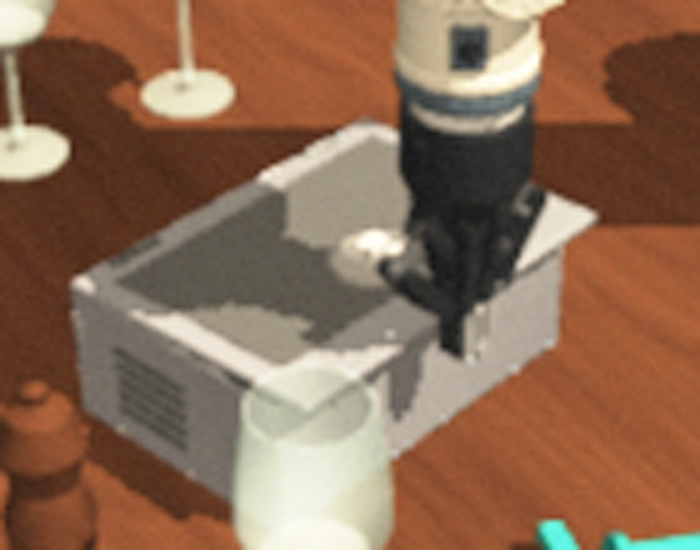

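step_arm(commands=[[[0.0001, -0.0003, 0.004], 0], [[0.0001, -0.0004, 0.004], 0], [[0.0001, -0.0005, 0.004], 0], [[0, 0, 0], 0]])

```text
time_s: 20.65
position: [575.8, 30.0, 105.6]
tool_rot: [[-0.241, 0.971, -0.002], [0.971, 0.241, 0.004], [0.004, -0.001, -1.0]]
ft_force: [-2.5, 17.2, 0.6]
width: 0.2
```

Run:
```python
from h import *
c=load('scene','scene19');
cv2.imwrite('pics/z19.png',np.hstack([cv2.resize(get(n)['frame'][140:250,220:360],None,fx=2.8,fy=3,interpolation=2) for n in ('scene0','scene19')]))
```

```text
(no output)
```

View pics/z19.png

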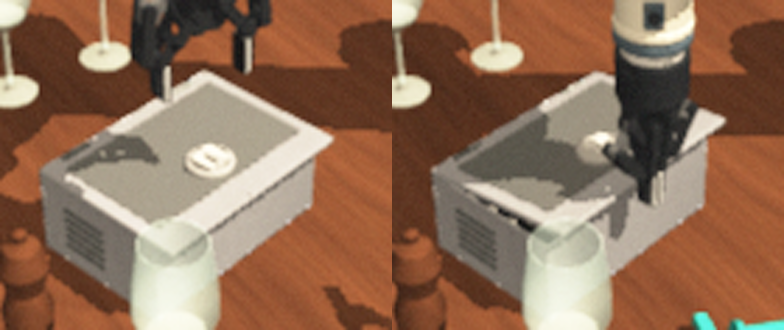

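step_arm(commands=[[[0.0003, -0.001, 0.0065], 0], [[0.0003, -0.0012, 0.0065], 0], [[0.0003, -0.0014, 0.0065], 0], [[0.0004, -0.0016, 0.0065], 0], [[0.0005, -0.0019, 0.0065], 0]])

```text
time_s: 21.2
position: [577.3, 23.7, 138.1]
tool_rot: [[-0.241, 0.971, -0.002], [0.971, 0.241, 0.006], [0.006, -0.001, -1.0]]
ft_force: [-3.4, 21.8, 1.6]
width: -0.3
```

Run:
```python
from h import *
c=load('scene','scene20');
cv2.imwrite('pics/z20.png',cv2.resize(c['frame'][120:250,200:360],None,fx=4,fy=4,interpolation=2))
```

```text
(no output)
```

View pics/z20.png

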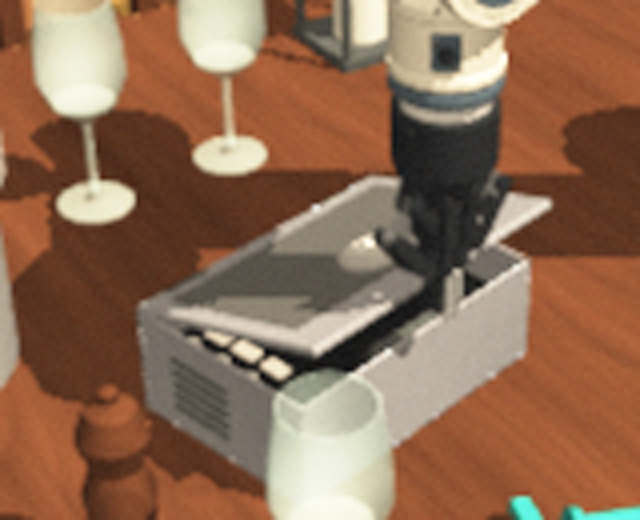

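step_arm(commands=[[[0.0005, -0.002, 0.006], 0], [[0.0006, -0.0024, 0.006], 0], [[0.0007, -0.0028, 0.007], 0], [[0.0008, -0.0032, 0.007], 0], [[0.0009, -0.0036, 0.007], 0], [[0.001, -0.004, 0.0075], 0], [[0.0011, -0.0043, 0.0075], 0], [[0.0011, -0.0045, 0.007], 0], [[0.0012, -0.0047, 0.007], 0], [[0.0012, -0.0048, 0.007], 0]])

```text
time_s: 22.25
position: [586.3, -12.2, 208.4]
tool_rot: [[-0.242, 0.97, -0.002], [0.97, 0.242, 0.007], [0.007, -0.001, -1.0]]
ft_force: [-8.0, 18.4, 11.2]
width: -0.0
```

Run:
```python
from h import *
c=load('scene','scene21');
cv2.imwrite('pics/z21.png',cv2.resize(c['frame'][100:250,180:360],None,fx=3.5,fy=3.5,interpolation=2))
```

```text
(no output)
```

View pics/z21.png

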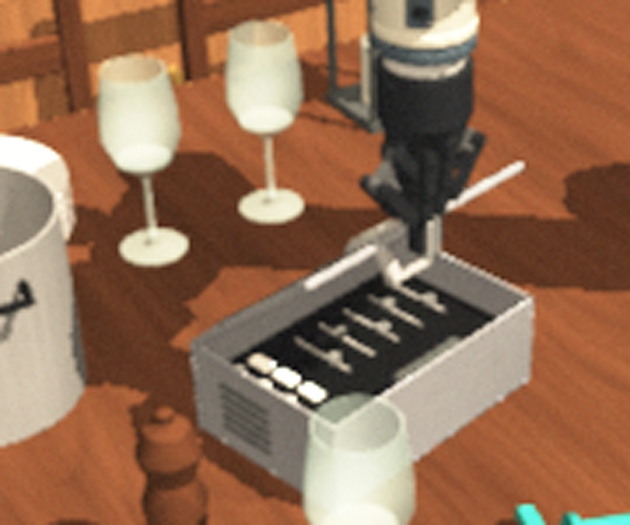

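step_arm(commands=[[[0.0015, -0.006, 0.007], 0], [[0.0017, -0.0068, 0.007], 0], [[0.0018, -0.0072, 0.007], 0], [[0.0018, -0.0072, 0.007], 0], [[0.0018, -0.0072, 0.006], 0], [[0.0019, -0.0075, 0.005], 0], [[0.0019, -0.0075, 0.005], 0], [[0.002, -0.0078, 0.005], 0], [[0.002, -0.0078, 0.004], 0]])

```text
time_s: 23.2
position: [604.0, -81.4, 260.6]
tool_rot: [[-0.242, 0.97, -0.0], [0.97, 0.242, 0.001], [0.001, 0.0, -1.0]]
ft_force: [-0.9, 3.2, 2.3]
width: -0.5
```

Run:
```python
from h import *
c=load('scene','scene22');
cv2.imwrite('pics/z22.png',cv2.resize(c['frame'][80:250,180:360],None,fx=3.5,fy=3.5,interpolation=2))
```

```text
(no output)
```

View pics/z22.png

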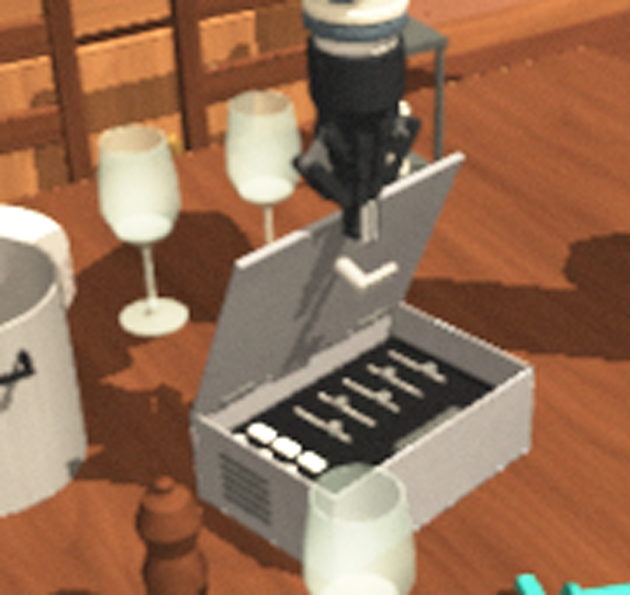

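step_arm(commands=[[[0.002, -0.008, 0.003], 0], [[0.002, -0.008, 0.003], 0], [[0.002, -0.008, 0.002], 0], [[0.002, -0.008, 0.001], 0], [[0.002, -0.008, 0], 0], [[0.002, -0.008, 0], 0], [[0.002, -0.008, 0], 0], [[0.002, -0.008, 0], 0], [[0.002, -0.008, 0], 0], [[0.002, -0.008, 0], 0]])

```text
time_s: 24.25
position: [624.0, -162.2, 269.0]
tool_rot: [[-0.242, 0.97, -0.0], [0.97, 0.242, 0.0], [0.0, -0.0, -1.0]]
ft_force: [-1.1, 1.2, 0.3]
width: -0.1
```

step_arm(commands=[[[0.0015, -0.006, 0], 0], [[0.0015, -0.006, 0], 0], [[0.001, -0.004, 0], 0], [[0, 0, 0], 0]])

```text
time_s: 24.65
position: [628.2, -178.2, 269.1]
tool_rot: [[-0.241, 0.97, 0.0], [0.97, 0.241, -0.0], [-0.001, 0.0, -1.0]]
ft_force: [0.7, 0.5, 0.2]
width: 0.1
```

Run:
```python
from h import *
c=load('scene','scene23');
cv2.imwrite('pics/z23.png',cv2.resize(c['frame'][60:250,180:360],None,fx=3,fy=3,interpolation=2))
```

```text
(no output)
```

View pics/z23.png

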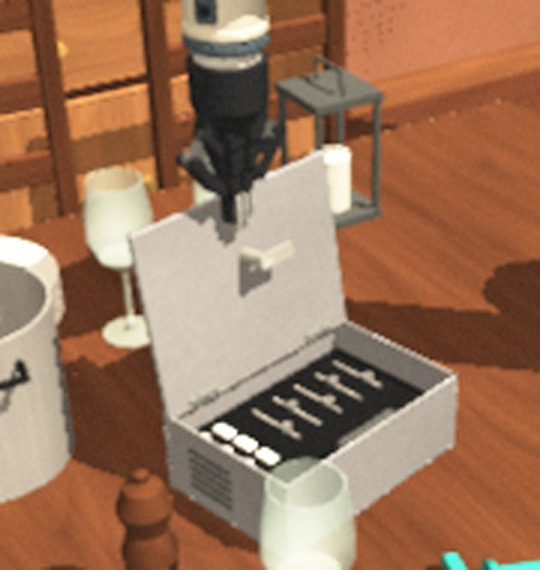

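step_arm(commands=[[[0.001, -0.004, 0], 0], [[0.001, -0.004, 0], 0], [[0.001, -0.004, 0], 0], [[0.0007, -0.003, 0], 0], [[0.0005, -0.002, 0], 0], [[0, 0, 0], 0]])

```text
time_s: 25.3
position: [632.3, -194.9, 269.2]
tool_rot: [[-0.241, 0.97, 0.0], [0.97, 0.241, -0.0], [-0.0, 0.0, -1.0]]
ft_force: [0.7, -0.3, -0.5]
width: -0.1
```

step_arm(commands=[[[0.0005, -0.002, 0], 0], [[0.0005, -0.002, 0], 0], [[0, 0, 0], 0], [[0, 0, 0], 0]])

```text
time_s: 25.7
position: [633.3, -198.6, 269.2]
tool_rot: [[-0.242, 0.97, 0.0], [0.97, 0.242, -0.0], [-0.0, 0.0, -1.0]]
ft_force: [0.2, 0.3, 0.4]
width: 0.2
```

Now retreat forward and check.

step_arm(commands=[[[-0.001, 0.004, 0], 0], [[-0.002, 0.01, 0], 0], [[-0.005, 0.02, 0], 0], [[-0.01, 0.04, 0.01], 0], [[-0.01, 0.04, 0.02], 0], [[-0.01, 0.04, 0.02], 0], [[-0.01, 0.04, 0], 0], [[-0.01, 0.03, 0], 0], [[0, 0, 0], 0], [[0, 0, 0], 0], [[0, 0, 0], 0]])

```text
time_s: 26.8
position: [575.1, 25.4, 319.1]
tool_rot: [[-0.242, 0.97, 0.0], [0.97, 0.242, -0.0], [-0.0, 0.0, -1.0]]
ft_force: [0.2, -0.9, -0.3]
width: 0.2
```

Run:
```python
from h import *
c=load('scene','scene24');load('side','side24');o=robot.get_obs();print(o['position'],o['time_s'],o['ft_force'])
cv2.imwrite('pics/z24.png',np.hstack([cv2.resize(get(n)['frame'],None,fx=.62,fy=.62,interpolation=cv2.INTER_AREA) for n in ('scene24','side24')]))
```

```text
[575.30958613  24.81151611 318.99084046] 26.9 [ 0.63160752 -0.65915049  0.48215692]
```

View pics/scene24.png

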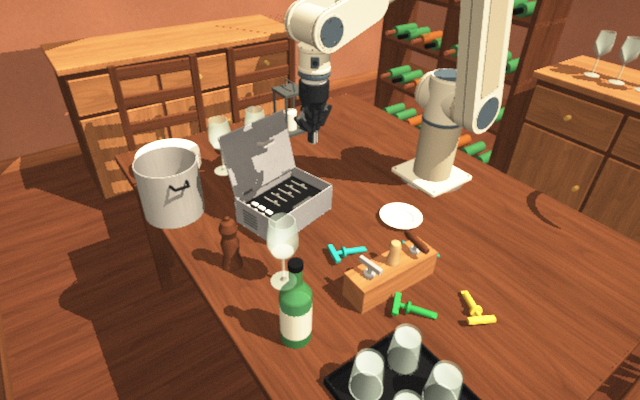

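View pics/side24.png

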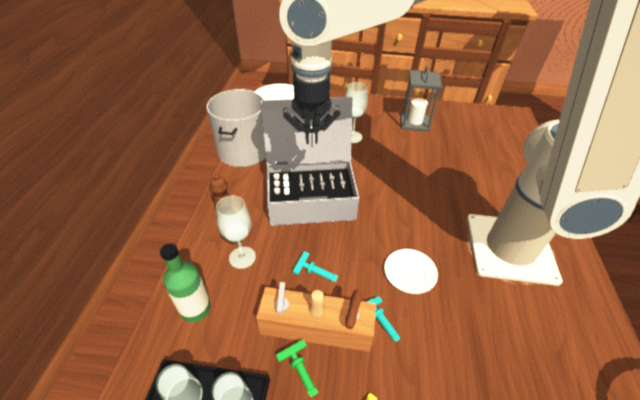

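Run:
```python
from h import *
c=get('scene24');s=get('side24')
cv2.imwrite('pics/z25.png',np.hstack([cv2.resize(c['frame'][100:200,210:310],None,fx=4,fy=4,interpolation=2),cv2.resize(s['frame'][85:185,255:355],None,fx=4,fy=4,interpolation=2)]))
H=np.array([615.6,-170.8,104]);back=np.array([.242,-.970,0])
for a,b in (((221,153),(264,103)),((283,113),(350,98))):
    P,e=tri(c,a,s,b);d=(P-H);print(P,e,np.degrees(np.pi/2+np.arctan2(d@back,d[2])))
```

```text
[ 751.23001265 -201.59249365  252.90293055] 37.376383432339296 112.83208896029467
[ 504.51726082 -243.91571797  286.05744502] 7.5147052487955746 103.59877870916235
```

View pics/z25.png

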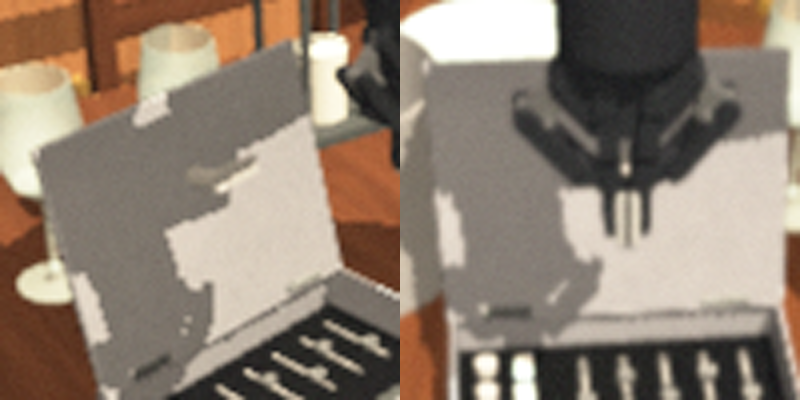

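Run:
```python
from h import *
c=get('scene24');s=get('side24')
H=np.array([615.6,-170.8,104]);back=np.array([.242,-.970,0])
for a,b in (((219.5,138.7),(262.5,100.5)),((285,110.5),(351.7,97.5))):
    P,e=tri(c,a,s,b);d=(P-H);print(P,e,np.degrees(np.pi/2+np.arctan2(d@back,d[2])))
    print(proj(c,P),proj(s,P))
# key now vs start
w=get('wrist15')
print(onz(w,319,154,122),onz(w,319,225,122))
```

```text
[ 749.94073451 -193.53756744  285.29787335] 3.9716252496009856 106.75041484558761
(np.float64(219.243439990828), np.float64(138.04393269690067)) (np.float64(262.51234384694845), np.float64(101.22444349827838))
[ 499.64373511 -238.08021949  293.76129508] 3.617022786844321 101.09148408161683
(np.float64(284.81178274464963), np.float64(109.9566231093505)) (np.float64(351.669643126845), np.float64(98.15861107693628))
[594.93752841 349.31300627 122.        ] [602.93339881 282.30323863 122.        ]
```

Run:
```python
from h import *
print(robot.finish_job())
```

```text
the job is handed in; nothing more can be done
None
```

The latch is unlocked, the key is back in its own hole, and the panel stands open by itself. I handed the job in at about 27 s of the 64 s allowed; it reports no verdict.

**Latch:** I turned it anticlockwise until the torque rose from about 0.1 to 0.45 Nm, which is the stop. In the picture afterwards the slot ran along the lip.

**Key:** After I let go, the middle of its cross-bar measured (598.9, 315.8), against (599, 315) at the start, and it was hanging upright.

**Panel:** The moves can't tilt the tool, so I couldn't reach under the lip. I pressed the closed fingertips against the lip's edge at about 20 N, lifted it by friction and then pushed it back past upright. From the two lip corners I measured an opening of 101° and 107°, about 1.8 rad on average. My hinge position is itself an estimate, but both are well past the 93° needed.

**The rest:** In the last pictures the glasses, corkscrew and muddler looked where they were; I judged this by eye. The robot was clear of everything.

**Disagreements:**
- The camera views differed by 2–4 mm on the key and the panel.
- The coloured look-alike keys had fallen over by the time I was at the latch. I recorded no contact with them, and the task doesn't judge them.

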